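# Caliper the rolling pins and chock them on the display board

### The arm

A 6-joint arm with a two-finger parallel gripper is mounted at the origin on the work surface. World frame = base frame: x ahead of the robot, y to its left, z up, the work surface at z = 0. Lengths are in mm, angles in rad, forces in N, time in s.
With the tool pointing down it reaches from about 350 to 975 mm from the base axis. Payload 7.1 kg.
Tool frame: the origin (TCP) lies midway between the tips of the shut fingers; the grasp point (between the pads) lies 19 mm behind it (ctrl.grasp_offset is the distance from the TCP to the grasp point, in mm); z points along the fingers, y is the line along which they close (so a half turn about z gives the same grasp; the last joint's range is limited). The gripper opens to 88 mm and grips with 3 to 60 N. Pads are 20 mm wide; open, the fingers measure 115 mm over their backs; the gripper's body (75 mm by 178 mm) begins 61 mm behind the grasp point.
Start: joints at [1.239, 0.423, 1.63, -0, 1.089, -0.019], TCP at [192.296, 594.666, 222.675] pointing down, gripper open.
Joint ranges: [-3, 3], [-0.9, 2.11], [0.09, 2.58], [-1.31, 4.45], [0.11, 2.69], [-2.54, 2.54]. Speed limits (rad/s): [2.39, 2.39, 3.01, 3.14, 3.14, 3.14].

### API

Orientations are given as a rotation vector (axis times angle).
In Python, from workcell import sensors, viewer, ctrl gives the robot as it stands. The module is installed in compiled form; this text tells all that it offers.
- The arm moves only by the shell command python3 -m handwheel 'ROWS'. ROWS is JSON, a list of rows, each a list of 7 numbers: the shift along the tool's x, y, z in mm, then the turn, a rotation vector about the tool's x, y, z in rad, then the closure, from 0 (fully open) to 1 (shut). In form: [[x, y, z, rx, ry, rz, jaw], ...]. A call has 1 to 10 rows; each row shifts and turns the commanded pose from where the row before left it, along the tool's axes as they then stand; what a row does not reach is not made up. A row lasts 1/8 s, in which the tool goes at most 62.5 mm and 10.7 degrees, less where a joint would pass 70% of its speed; a pose out of reach is approached as far as the arm can. A call is refused whole if a number of a shift passes 62.5 or a number of a turn 0.188, either way. A call with a gripper value outside its range is refused whole. The fingers move at their own pace and stop on an object; the grip force is fixed at half the most. Time passes only in rows, so rows that do not move let the fingers close. It gives the time, the measured TCP pose, the force, the opening and the grip force at its end, in the units of the state.
- sensors.get_obs(): the state, without advancing time (a new reading comes with each control period).
- viewer.get_image(name): name is "side" or "top" or "wrist"; returns a dict with "frame" (384x512x3 uint8, blue, green, red), "fov_y" (degrees; the focal length in pixels is half the picture's height over the tangent of half this angle, whatever the lens; pixels are square), "cx", "cy" (the principal point, pixels), "R" (3x3) and "t" (3): a world point X has camera coordinates R X + t. Camera axes: x right, y down, z forward; pixel columns grow to the right and rows downward; lengths in mm; the calibration is good to about 2 mm. A picture is of the moment at which its call begins. There is no depth.
- ctrl.close_job(): hands the job in; it is judged then, once.
The state is a dict: "t": time; "qpos": joint angles; "qvel": joint speeds; "joint_torque": joint torques, N m; "ee_pos": TCP position; "orientation": TCP orientation; "ft_force": force on the tool from outside, world axes, zero at the start; "moment": the same for the moment, N m; "width": finger opening in mm; "grasp_force": force on a finger pad.
Only numpy, scipy, OpenCV 4.12 (cv2) and the standard library are available. Lean on these libraries where they do the work, as an engineer would, in place of code of your own. Each camera call takes 0.05 s, during which the arm holds its last target. There are 200 camera calls.

### The job

Check the rolling pins in the tray and put every one of them on show, one at a time from the thickest to the thinnest: lay the pin on the bed of the green bench caliper along its prongs, let go, and slide the jaw up until it bears on the pin and presses it against the prongs, firmly enough to feel but without bruising the wood. Then slide the jaw back and lay that pin level across the sloping display board against a wooden chock of its own, set on the board beforehand with its wedge toes pointing up the slope, so that the pin rests on both wedges and stays put when you let go. Finish with the caliper slid fully open, and leave the other goods on the counter undisturbed.

Things in the scene. Friction and masses are not known exactly. Their poses are not given: they have to be found in the camera images.
- walnut_c (a point): dark brown walnut rolling pin lying on its side, cylindrical barrel 60 mm thick and 108 mm long, with a knob 20 mm thick and 12 mm long at either end (132 mm over all), about 260 g. The point is the centre of the barrel; its y axis is the pin's long axis, about which it can have any roll. Stays put on the level, rolls down the board. May be absent.
- cherry_c (a point): red-brown cherry rolling pin lying on its side, cylindrical barrel 54 mm thick and 108 mm long, with a knob 20 mm thick and 12 mm long at either end (132 mm over all), about 210 g. The point is the centre of the barrel; its y axis is the pin's long axis, about which it can have any roll. Stays put on the level, rolls down the board. May be absent.
- birch_c (a point): pale birch rolling pin lying on its side, cylindrical barrel 48 mm thick and 108 mm long, with a knob 20 mm thick and 12 mm long at either end (132 mm over all), about 170 g. The point is the centre of the barrel; its y axis is the pin's long axis, about which it can have any roll. Stays put on the level, rolls down the board. May be absent.
- chock1_wall (a point): beech chock, a U from above: 60 (x) x 88 (y) x 34 mm high, 130 g. At its +x end a wall 12 mm thick, to grip it by; two wedge arms 18 mm wide run from it to -x, a 52 mm finger gap between, rising at 40 degrees from sharp toes. Point: centre of the wall, 17 mm up; toes 54 mm to -x. A pin seated on board and both wedges has its axis along y, 54 mm + 0.364 x its radius to -x of this point.
- chock2_wall (a point): beech chock, the same as chock1, with the same point and axes.
- chock3_wall (a point): beech chock, the same as chock1, with the same point and axes.
- bed (a point): point on the level bed (25 mm above the table) of the green bench caliper, midway across, right under the faces of its fixed jaw. x: the closing direction, towards the fixed jaw; y: along a pin lying there. Fixed jaw: two prongs 16 mm wide, 40 mm either side of the middle, 55 mm high, 34 mm proud of a block, a finger gap between. The bed spans x = -192 to 22 mm, 130 mm wide.
- jaw (a joint): the caliper's sliding jaw, m: 0 fully open, growing to 0.09 towards the fixed jaw. Its flat face (34 mm wide, on the middle line, from 2 to 57 mm above the bed) stands 125 mm minus this value from the prongs. It slides with 2 N of friction, stays where left, and resists rigidly once a pin is caught between it and the prongs.
- jaw_grip (a point): centre of the black upright grip on the sliding jaw's carriage, 20 mm thick in the sliding direction, 30 mm across, its top 20 mm above and the carriage's top 24 mm below this point; axes as for bed; the jaw's face lies 55 mm ahead of it (x).
- board: the sloping oak display board, 180 x 480 mm, fixed on its stand; origin at the centre of its upper surface, x straight down the slope (9 degrees), y level across it, z square off the surface. Low beads along the lower and upper edges, x = 90 to 96 and -96 to -90 mm, stand 9 mm above the surface.
- cow: brown carved toy cow, 85 mm long, 80 mm high; origin under its middle. Not part of the job.
- goat: grey carved toy goat, 85 mm long, 80 mm high; origin under its middle. Not part of the job.
- jar: pale turned jar with a lid, 92 mm wide, 150 mm high; origin under its middle. Not part of the job.
- mill: red-brown turned pepper mill, 56 mm wide, 140 mm high; origin under its middle. Not part of the job.
- bowl: dark turned bowl, 120 mm wide, 50 mm high; origin under its middle. Not part of the job.
- duster: brush lying flat, 170 mm long along its x; origin under its middle. Not part of the job.
- tray: stock tray in which the pins lie at the start, level, 184 x 292 mm, its floor 10 mm above the table, rim 16 mm above the table; origin at the centre of its underside. The pins lie along its x.
Mind the look-alikes: they are no part of the job. Leave any turquoise look-alike of the part that bears walnut_c alone. Leave any red look-alike of the part that bears chock3_wall alone.

How it is judged (in metres and radians):
On the way, in this order (a step that is already met when the one before it is completed fails the run):
1. the walnut pin, let go, is pinched in the caliper between sliding and fixed jaw (contact force between jaw and walnut above 1.5 N and contact force between fixed_jaw and walnut above 1 N and contact force between the fingers and walnut below 0.1 N), for 0.3 s.
2. the walnut pin, let go, rests on the sloping board against a chock (z of walnut_c in the frame of board between 0.026 and 0.034 m and y of walnut_c in the frame of board between -0.23 and 0.23 m and x of walnut_c in the frame of board between -0.1 and 0.045 m and angle between the y axis of walnut_c and the y axis of board, either way round below 0.2 rad and ((x of walnut_c in the frame of chock1_wall between -0.0719 and -0.0579 m and y of walnut_c in the frame of chock1_wall between -0.035 and 0.035 m and z of walnut_c in the frame of chock1_wall between 0.008 and 0.018 m and angle between the y axis of walnut_c and the y axis of chock1_wall, either way round below 0.2 rad and contact force between walnut and chock1 above 0.03 N) or (x of walnut_c in the frame of chock2_wall between -0.0719 and -0.0579 m and y of walnut_c in the frame of chock2_wall between -0.035 and 0.035 m and z of walnut_c in the frame of chock2_wall between 0.008 and 0.018 m and angle between the y axis of walnut_c and the y axis of chock2_wall, either way round below 0.2 rad and contact force between walnut and chock2 above 0.03 N) or (x of walnut_c in the frame of chock3_wall between -0.0719 and -0.0579 m and y of walnut_c in the frame of chock3_wall between -0.035 and 0.035 m and z of walnut_c in the frame of chock3_wall between 0.008 and 0.018 m and angle between the y axis of walnut_c and the y axis of chock3_wall, either way round below 0.2 rad and contact force between walnut and chock3 above 0.03 N)) and linear speed of walnut below 0.01 m/s and contact force between the fingers and walnut below 0.05 N), for 0.3 s.
3. the cherry pin, let go, is pinched in the caliper between sliding and fixed jaw (contact force between jaw and cherry above 1.5 N and contact force between fixed_jaw and cherry above 1 N and contact force between the fingers and cherry below 0.1 N), for 0.3 s.
4. the cherry pin, let go, rests on the sloping board against a chock (z of cherry_c in the frame of board between 0.023 and 0.031 m and y of cherry_c in the frame of board between -0.23 and 0.23 m and x of cherry_c in the frame of board between -0.1 and 0.045 m and angle between the y axis of cherry_c and the y axis of board, either way round below 0.2 rad and ((x of cherry_c in the frame of chock1_wall between -0.0708 and -0.0568 m and y of cherry_c in the frame of chock1_wall between -0.035 and 0.035 m and z of cherry_c in the frame of chock1_wall between 0.005 and 0.015 m and angle between the y axis of cherry_c and the y axis of chock1_wall, either way round below 0.2 rad and contact force between cherry and chock1 above 0.03 N) or (x of cherry_c in the frame of chock2_wall between -0.0708 and -0.0568 m and y of cherry_c in the frame of chock2_wall between -0.035 and 0.035 m and z of cherry_c in the frame of chock2_wall between 0.005 and 0.015 m and angle between the y axis of cherry_c and the y axis of chock2_wall, either way round below 0.2 rad and contact force between cherry and chock2 above 0.03 N) or (x of cherry_c in the frame of chock3_wall between -0.0708 and -0.0568 m and y of cherry_c in the frame of chock3_wall between -0.035 and 0.035 m and z of cherry_c in the frame of chock3_wall between 0.005 and 0.015 m and angle between the y axis of cherry_c and the y axis of chock3_wall, either way round below 0.2 rad and contact force between cherry and chock3 above 0.03 N)) and linear speed of cherry below 0.01 m/s and contact force between the fingers and cherry below 0.05 N), for 0.3 s.
5. the birch pin, let go, is pinched in the caliper between sliding and fixed jaw (contact force between jaw and birch above 1.5 N and contact force between fixed_jaw and birch above 1 N and contact force between the fingers and birch below 0.1 N), for 0.3 s.
6. the birch pin, let go, rests on the sloping board against a chock (z of birch_c in the frame of board between 0.02 and 0.028 m and y of birch_c in the frame of board between -0.23 and 0.23 m and x of birch_c in the frame of board between -0.1 and 0.045 m and angle between the y axis of birch_c and the y axis of board, either way round below 0.2 rad and ((x of birch_c in the frame of chock1_wall between -0.0697 and -0.0557 m and y of birch_c in the frame of chock1_wall between -0.035 and 0.035 m and z of birch_c in the frame of chock1_wall between 0.002 and 0.012 m and angle between the y axis of birch_c and the y axis of chock1_wall, either way round below 0.2 rad and contact force between birch and chock1 above 0.03 N) or (x of birch_c in the frame of chock2_wall between -0.0697 and -0.0557 m and y of birch_c in the frame of chock2_wall between -0.035 and 0.035 m and z of birch_c in the frame of chock2_wall between 0.002 and 0.012 m and angle between the y axis of birch_c and the y axis of chock2_wall, either way round below 0.2 rad and contact force between birch and chock2 above 0.03 N) or (x of birch_c in the frame of chock3_wall between -0.0697 and -0.0557 m and y of birch_c in the frame of chock3_wall between -0.035 and 0.035 m and z of birch_c in the frame of chock3_wall between 0.002 and 0.012 m and angle between the y axis of birch_c and the y axis of chock3_wall, either way round below 0.2 rad and contact force between birch and chock3 above 0.03 N)) and linear speed of birch below 0.01 m/s and contact force between the fingers and birch below 0.05 N), for 0.3 s.
At the end, for the whole second after the job is handed in: every pin present lies on the board, at rest and released, level across it within 0.2 rad, on the wedges of a chock (within 7 mm of its seat, 35 mm of the chock's middle) standing flat and square to it (0.2 rad) on the board below it; the jaw is within 12 mm of fully open (all of step 2 and all of step 4 and all of step 6 and value of joint jaw below 0.012 m); the robot touches nothing.
It fails at once if a bystander is moved more than 30 mm (distance of any of cow, goat, jar, mill, bowl, duster from where it was at the start of the episode above 0.03 m).
It fails at once if the jaw presses a pin with more than 60 N (contact force between jaw and walnut above 60 N or contact force between jaw and cherry above 60 N or contact force between jaw and birch above 60 N).
Of walnut, cherry, birch only 2 to 3 are there at a start; the rules pass over those that are not, and their reading is None.
At some moment in a run one of chock1, chock2, chock3 may be knocked a few centimetres aside while the robot is not near it.
It also fails if it takes over 210 s, if anything falls off the work surface, if the arm or the gripper's body presses on something with over 40 N, if the wrist force passes 120 N, or if a joint passes its speed limit or range.

## Working session

There is one attempt and no reset: what is moved stays moved. The work goes in short steps, Python scripts to look and compute and a shell command to move; the robot and the scene stay as the last step left them, time stands still between calls to the robot, and variables do not carry over. Pictures are saved under pics/ and viewed, at most 16 in all, crops included, and the job is handed in when it is done.

```bash
mkdir -p pics; cat > h.py <<'E'
import numpy as np, cv2
from workcell import sensors, viewer, ctrl
from scipy.spatial.transform import Rotation as Rot
def shot(n,f):
    d=viewer.get_image(n); cv2.imwrite('pics/'+f+'.png',d['frame']); np.savez('pics/'+f,R=d['R'],t=d['t'],fov=d['fov_y'],cx=d['cx'],cy=d['cy']); return d
def cam(f):
    d=np.load('pics/'+f+'.npz'); F=192/np.tan(np.radians(float(d['fov']))/2); return d['R'],d['t'],F,float(d['cx']),float(d['cy'])
def ray(f,u,v):
    R,t,F,cx,cy=cam(f); c=-R.T@t; return c,R.T@np.array([(u-cx)/F,(v-cy)/F,1])
def atz(f,u,v,z):
    c,d=ray(f,u,v); return c+d*(z-c[2])/d[2]
def proj(f,X):
    R,t,F,cx,cy=cam(f); p=R@np.array(X,float)+t; return [cx+F*p[0]/p[2],cy+F*p[1]/p[2]]
def tri(f,a,g,b):
    c,d=ray(f,*a); e,k=ray(g,*b); s=np.linalg.lstsq(np.c_[d,-k],e-c,rcond=None)[0]
    return (c+d*s[0]+e+k*s[1])/2, np.linalg.norm(c+d*s[0]-e-k*s[1])
E
python3 - <<'E'
from h import *
for n in('top','side','wrist'):
    shot(n,n+'0'); R,t,F,cx,cy=cam(n+'0'); print(n,F,cx,cy,(-R.T@t).round(),R.round(2).tolist())
a=cv2.imread('pics/top0.png'); cv2.imwrite('pics/top0b.png',cv2.resize(a,(800,600),interpolation=cv2.INTER_CUBIC))
a=cv2.imread('pics/side0.png'); cv2.imwrite('pics/side0b.png',cv2.resize(a,(800,600),interpolation=cv2.INTER_CUBIC))
print(sensors.get_obs())
E
```

```text
top 427.25778600408336 254.42608415280944 201.5019781236692 [ 410.    3. 1311.] [[-0.0, -1.0, -0.0], [-1.0, 0.0, -0.07], [0.07, 0.0, -1.0]]
side 447.16771903578984 249.93275106616312 187.3822410197265 [  33. -845. 1086.] [[0.85, -0.52, -0.02], [-0.38, -0.6, -0.7], [0.35, 0.61, -0.71]]
wrist 332.69736683087984 254.50903312192676 201.26446002024048 [118. 619. 384.] [[0.31, 0.95, -0.0], [0.91, -0.3, 0.28], [0.27, -0.09, -0.96]]
{'t': 0.15, 'qpos': array([ 1.23898537e+00,  4.23664265e-01,  1.63051041e+00,  9.68990117e-06,
        1.08862071e+00, -1.90300474e-02]), 'qvel': array([-0.00015932,  0.00071396, -0.00134969, -0.00053786, -0.00019097,
       -0.00170997]), 'joint_torque': array([-9.23141397e-05, -5.44986856e+01, -2.73921847e+01,  6.43336424e-02,
        2.04132922e-02, -4.21292543e-05]), 'ee_pos': array([192.16311411, 594.26133059, 222.08251261]), 'orientation': array([-4.89287669e-01, -3.10303507e+00,  1.85776839e-03]), 'ft_force': array([-1.0149416 , -0.33196684, -0.09767976]), 'moment': array([-0.01506569, -0.06194532, -0.03612453]), 'grasp_force': 0.0, 'width': 88.08879852633224}
```

View pics/top0b.png

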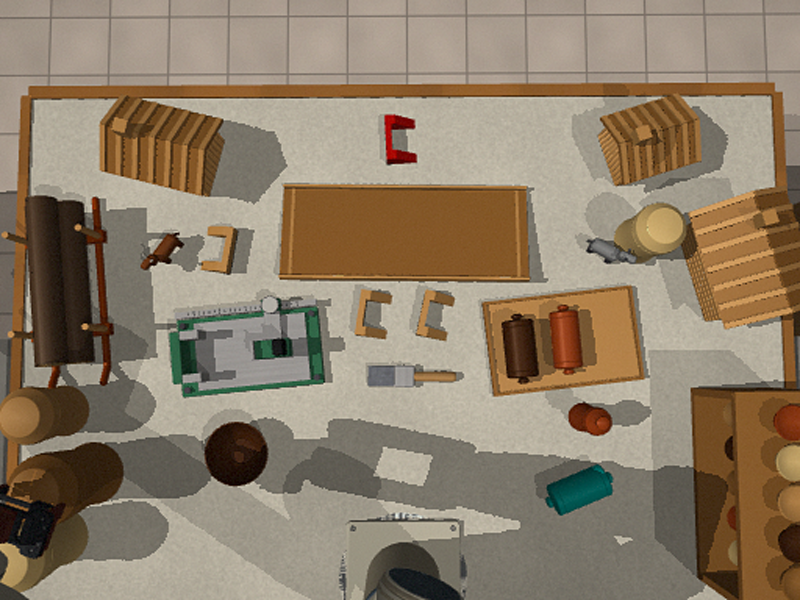

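View pics/side0b.png

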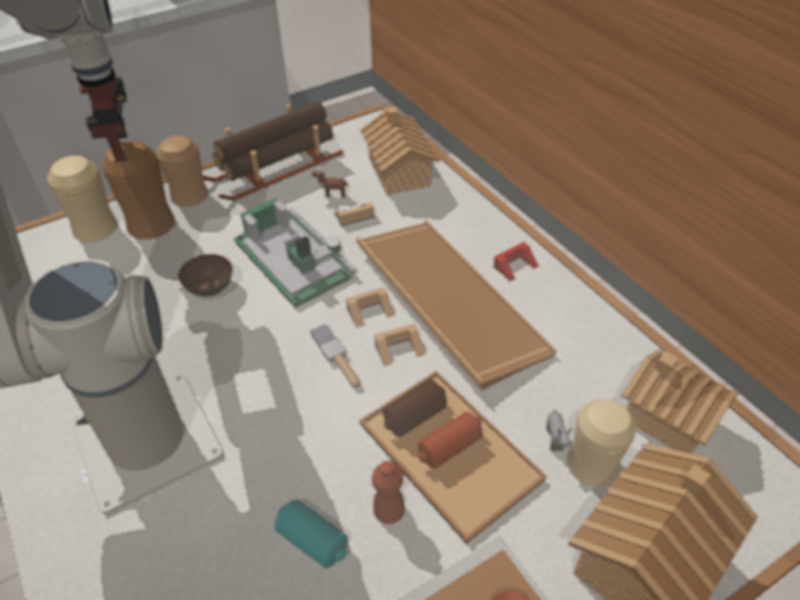

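The pictures show walnut and cherry in the tray, with no birch. The caliper is left of centre with its prongs on the left, so it closes towards world +y. The beech chocks are at (220,250), (372,313) and (433,313), and the board is at (405,232).

```bash
python3 - <<'E'
import cv2
a=cv2.imread('pics/top0.png')[110:260,100:420]; cv2.imwrite('pics/c1.png',cv2.resize(a,(800,375),interpolation=cv2.INTER_CUBIC))
a=cv2.imread('pics/side0.png')[125:350,145:365]; cv2.imwrite('pics/c2.png',cv2.resize(a,None,fx=2.6,fy=2.6,interpolation=cv2.INTER_CUBIC))
E
```

```text
(no output)
```

View pics/c1.png

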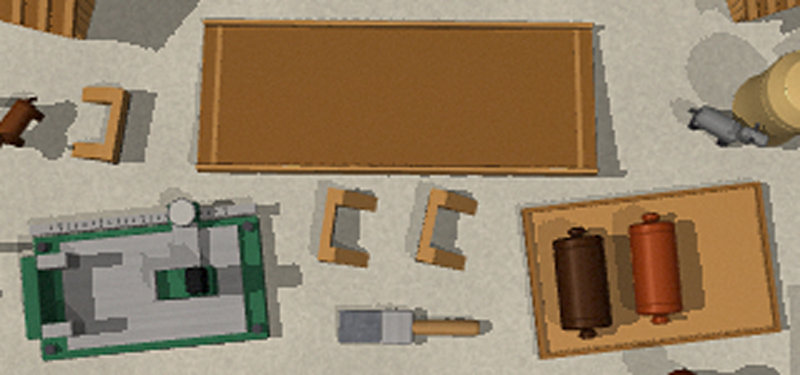

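View pics/c2.png

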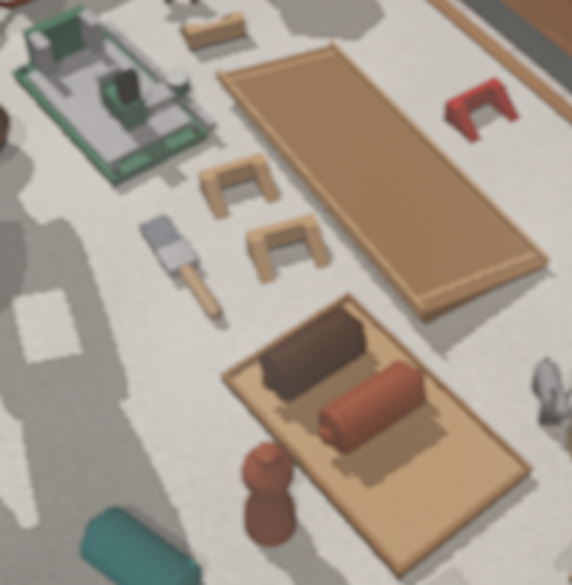

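The crops show the board corners, the caliper parts and both pins clearly. Next I triangulate them.

```bash
python3 - <<'E'
from h import *
A=lambda p:(100+p[0]/2.5,110+p[1]/2.5)
B=lambda p:(145+p[0]/2.6,125+p[1]/2.6)
for n,a,b in [('bTL',(205,20),(335,44)),('bTR',(593,24),(546,262)),('bBL',(198,170),(222,75)),('bBR',(596,172),(427,308)),
 ('grip',(196,279),(126,84)),('prongtopfar(+x)',(50,260),(40,42)),
 ]:
    X,e=tri('top0',A(a),'side0',B(b)); print(n,X.round(),round(e,1))
at=lambda p,z:atz('top0',*A(p),z).round()
print('walnut ends',at((577,232),40),at((587,335),40))
print('cherry ends',at((650,214),37),at((661,320),37))
print('bed base corners',at((40,240),20),at((262,216),20),at((268,337),20),at((42,358),20))
for n,l in [('chA',[(335,188),(322,262)]),('chB',[(434,188),(420,262)]),('chC',[(121,90),(112,160)])]:
    for p in l: print(n,at(p,34))
E
```

```text
bTL [766. 229.   8.] 3.3
bTR [ 753. -249.   13.] 4.9
bBL [577. 229.  37.] 8.6
bBR [ 571. -246.   46.] 6.5
grip [440. 223.  92.] 2.0
prongtopfar(+x) [433. 420.  33.] 70.6
walnut ends [ 497. -222.   40.] [ 374. -232.   40.]
cherry ends [ 518. -310.   37.] [ 392. -320.   37.]
bed base corners [491. 425.  20.] [519. 156.  20.] [373. 148.  20.] [349. 420.  20.]
chA [551.  67.  34.]
chA [462.  82.  34.]
chB [551. -52.  34.]
chB [462. -35.  34.]
chC [671. 326.  34.]
chC [586. 335.  34.]
```

The board's lower edge is the far one (z about 10 mm against 41 mm at the near edge), so the chock walls face away from the robot. I'll write a move helper and hover over the chocks.

```bash
cat >> h.py <<'E'
def go(x,y,z,yaw,tilt=0):
    """tool z down, tool y (mod 180deg) at world yaw deg; tilt = approach tipped about world y (deg). prints: turn rotvec first, then shift in the tool frame AFTER the turn"""
    o=sensors.get_obs(); C=Rot.from_rotvec(o['orientation']); best=None
    for k in (0,180):
        a=np.radians(yaw+k); ty=np.array([np.cos(a),np.sin(a),0]); tz=np.array([0,0,-1.])
        M=Rot.from_euler('y',tilt,degrees=True)*Rot.from_matrix(np.c_[np.cross(ty,tz),ty,tz])
        r=(C.inv()*M).as_rotvec()
        j6=o['qpos'][5]+r[2]
        print('turn',r.round(3),'rows',int(np.ceil(np.linalg.norm(r)/.18)),'j6~',round(j6,2),'shift after',M.inv().apply(np.array([x,y,z])-o['ee_pos']).round(1))
    print('shift before turn',C.inv().apply(np.array([x,y,z])-o['ee_pos']).round(1),'tcp',o['ee_pos'].round(1),'R',C.as_matrix().round(2).tolist(),'F',o['ft_force'].round(1),'w',o['width'].round(1),'q',o['qpos'].round(2))
E
python3 -c "
from h import *
go(450,20,200,80)"
```

```text
turn [-0.001 -0.    -0.138] rows 1 j6~ -0.16 shift after [-353.6 -520.8   22.1]
turn [-0.000e+00  2.000e-03  3.003e+00] rows 17 j6~ 2.98 shift after [353.6 520.8  22.1]Traceback (most recent call last):
  File "<string>", line 3, in <module>
    go(450,20,200,80)
    ~~^^^^^^^^^^^^^^^
  File "h.py", line 26, in go
    print('shift before turn',C.inv().apply(np.array([x,y,z])-o['ee_pos']).round(1),'tcp',o['ee_pos'].round(1),'R',C.as_matrix().round(2).tolist(),'F',o['ft_force'].round(1),'w',o['width'].round(1),'q',o['qpos'].round(2))
                                                                                                                                                                                  ^^^^^^^^^^^^^^^^
AttributeError: 'float' object has no attribute 'round'
```

```bash
sed -i "s/o\['width'\].round(1)/round(float(o['width']),1)/" h.py
python3 -m handwheel '[[0,0,0,0,0,-0.138,0],[-29.5,-43.4,2,0,0,0,0],[-29.5,-43.4,2,0,0,0,0],[-29.5,-43.4,2,0,0,0,0],[-29.5,-43.4,2,0,0,0,0],[-29.5,-43.4,2,0,0,0,0],[-29.5,-43.4,2,0,0,0,0],[-29.5,-43.4,2,0,0,0,0],[-29.5,-43.4,2,0,0,0,0],[-29.5,-43.4,2,0,0,0,0]]'
python3 -m handwheel '[[-29.5,-43.4,2,0,0,0,0],[-29.5,-43.4,2,0,0,0,0],[-29.5,-43.4,2,0,0,0,0],[0,0,0,0,0,0,0],[0,0,0,0,0,0,0]]'
python3 - <<'E'
from h import *
shot('wrist','w1'); go(450,20,200,80)
a=cv2.imread('pics/w1.png'); cv2.imwrite('pics/w1b.png',cv2.resize(a,(800,600),interpolation=cv2.INTER_CUBIC))
E
```

```text
t: 1.4
ee_pos: [386.3, 162.3, 204.7]
orientation: [0.274, 3.129, 0.0]
ft_force: [0.5, 0.2, 0.2]
width: 87.8
grasp_force: 0.0
t: 2.02
ee_pos: [449.8, 20.3, 198.4]
orientation: [-0.276, -3.128, -0.0]
ft_force: [0.6, 0.2, 0.5]
width: 87.7
grasp_force: 0.0
turn [ 0.    -0.001  0.   ] rows 1 j6~ -1.38 shift after [-0.4 -0.8 -1.5]
turn [ 1.000e-03  0.000e+00 -3.142e+00] rows 18 j6~ -4.52 shift after [ 0.4  0.8 -1.5]
shift before turn [-0.4 -0.8 -1.5] tcp [449.7  20.8 198.5] R [[-0.98, 0.17, -0.0], [0.17, 0.98, 0.0], [0.0, 0.0, -1.0]] F [ 0.5 -0.1 -0.3] w 87.9 q [ 0.02  0.2   2.02  0.    0.92 -1.38]
```

View pics/w1b.png

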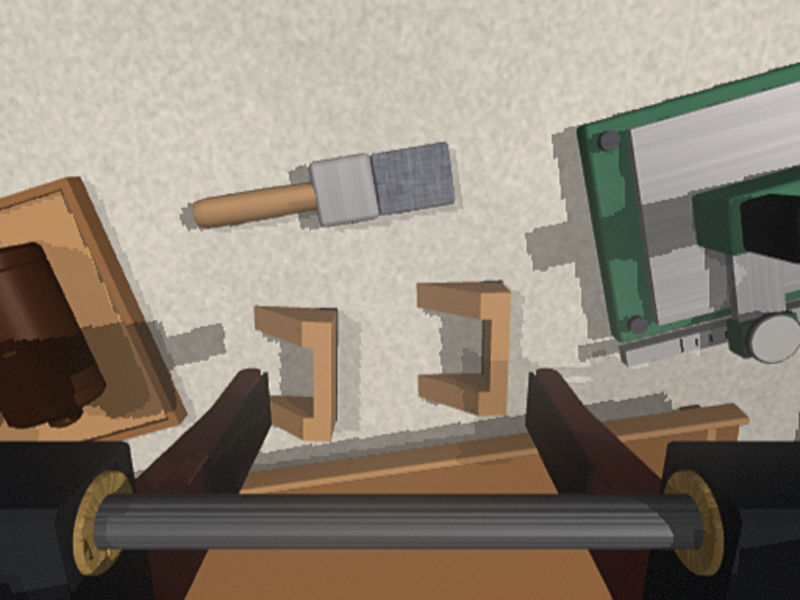

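The wrist picture shows chock A's wall top strip from (496,291) to (491,413) and chock B's from (322,310) to (319,440). The caliper and tray are at the edges.

```bash
python3 - <<'E'
from h import *
P=lambda p:atz('w1',p[0]/1.5625,p[1]/1.5625,34)
for a,b in [((497,288),(492,414)),((323,310),(319,440))]:
    A,B=P(a),P(b); m=(A+B)/2; d=B-A; yaw=np.degrees(np.arctan2(d[1],d[0]))+90; print(m.round(1),np.linalg.norm(d).round(1),'x yaw',yaw.round(1))
g=[atz('w1',x/1.5625,y/1.5625,34).round() for x,y in((483,350),(508,350))];print(g)
go(m[0],m[1],120,yaw)
E
```

```text
[505.7  76.6  34. ] 89.8 x yaw 80.7
[502.3 -41.5  34. ] 95.5 x yaw 75.8
[array([502.,  69.,  34.]), array([505.,  86.,  34.])]
turn [ 0.    -0.001  0.073] rows 1 j6~ -1.3 shift after [-66.2 -47.6  78.5]
turn [ 1.000e-03  0.000e+00 -3.069e+00] rows 18 j6~ -4.45 shift after [66.2 47.6 78.5]
shift before turn [-62.6 -52.3  78.4] tcp [449.7  20.8 198.5] R [[-0.98, 0.17, -0.0], [0.17, 0.98, 0.0], [0.0, 0.0, -1.0]] F [ 0.5 -0.1 -0.3] w 87.9 q [ 0.02  0.2   2.02  0.    0.92 -1.38]
```

```bash
python3 - <<'E'
from h import *
go(505.5,76.5,8,80.5)
E
```

```text
turn [ 0.    -0.001 -0.009] rows 1 j6~ -1.39 shift after [-45.8  64.1 190.5]
turn [-1.000e-03 -0.000e+00  3.133e+00] rows 18 j6~ 1.76 shift after [ 45.8 -64.1 190.5]
shift before turn [-45.4  64.5 190.5] tcp [449.7  20.8 198.5] R [[-0.98, 0.17, -0.0], [0.17, 0.98, 0.0], [0.0, 0.0, -1.0]] F [ 0.5 -0.1 -0.3] w 87.9 q [ 0.02  0.2   2.02  0.    0.92 -1.38]
```

```bash
python3 -m handwheel '[[-23,32,0,0,0,-0.009,0.3],[-22.8,32,0,0,0,0,0.4],[0,0,48,0,0,0,0.4],[0,0,48,0,0,0,0.4],[0,0,48,0,0,0,0.4],[0,0,30,0,0,0,0.4],[0,0,16.5,0,0,0,0.4],[0,0,0,0,0,0,0.4],[0,0,0,0,0,0,1],[0,0,0,0,0,0,1]]'
python3 -m handwheel '[[0,0,0,0,0,0,1],[0,0,0,0,0,0,1],[0,0,0,0,0,0,1],[0,0,-30,0,0,0,1],[0,0,-45,0,0,0,1],[0,0,-45,0,0,0,1],[0,0,0,0,0,0,1]]'
python3 - <<'E'
from h import *
# board frame estimate
go(730,105,120,-1.1,-9)
go(730,105,120,-1.1,9)
E
```

```text
t: 3.32
ee_pos: [507.2, 75.7, 9.4]
orientation: [0.26, 3.129, 0.001]
ft_force: [-0.0, -0.3, -0.2]
width: 36.2
grasp_force: 0.0
t: 4.2
ee_pos: [508.4, 75.7, 131.0]
orientation: [0.26, 3.125, 0.002]
ft_force: [-0.1, 0.2, -1.5]
width: 11.7
grasp_force: 30.0
turn [-0.126 -0.106  1.421] rows 8 j6~ 0.14 shift after [ 33.4 216.6  45.6]
turn [ 0.11  -0.131 -1.714] rows 10 j6~ -2.99 shift after [ -33.4 -216.6   45.6]
shift before turn [-213.7   65.5   12.4] tcp [508.4  75.7 131. ] R [[-0.99, 0.17, 0.01], [0.17, 0.99, 0.0], [-0.01, 0.0, -1.0]] F [-0.1  0.2 -1.5] w 11.7 q [ 0.12  0.39  1.94 -0.    0.8  -1.28]
turn [0.137 0.113 1.421] rows 8 j6~ 0.14 shift after [ 33.5 220.  -23.8]
turn [-0.118  0.143 -1.713] rows 10 j6~ -2.99 shift after [ -33.5 -220.   -23.8]
shift before turn [-213.7   65.5   12.4] tcp [508.4  75.7 131. ] R [[-0.99, 0.17, 0.01], [0.17, 0.99, 0.0], [-0.01, 0.0, -1.0]] F [-0.1  0.2 -1.5] w 11.7 q [ 0.12  0.39  1.94 -0.    0.8  -1.28]
```

```bash
python3 -m handwheel '[[0,0,0,0.0171,0.0141,0.1776,1],[0,0,0,0.0171,0.0141,0.1776,1],[0,0,0,0.0171,0.0141,0.1776,1],[0,0,0,0.0171,0.0141,0.1776,1],[0,0,0,0.0171,0.0141,0.1776,1],[0,0,0,0.0171,0.0141,0.1776,1],[0,0,0,0.0171,0.0141,0.1776,1],[0,0,0,0.0171,0.0141,0.1776,1],[0,0,0,0,0,0,1]]'
python3 - <<'E'
from h import *
go(733,100,60,-1.1,9)
E
```

```text
t: 5.32
ee_pos: [505.6, 75.2, 126.7]
orientation: [-2.156, -2.117, 0.179]
ft_force: [-0.6, 0.6, -1.7]
width: 11.8
grasp_force: 30.0
turn [-0.008  0.001  0.001] rows 1 j6~ 0.12 shift after [ 29.3 234.5  30.3]
turn [-2.000e-03 -1.200e-02 -3.141e+00] rows 18 j6~ -3.02 shift after [ -29.3 -234.5   30.3]
shift before turn [ 29.1 234.8  28.4] tcp [505.6  75.2 126.7] R [[0.02, 0.99, -0.16], [1.0, -0.02, -0.0], [-0.0, -0.16, -0.99]] F [-0.6  0.6 -1.7] w 11.8 q [0.11 0.47 1.84 0.02 1.   0.12]
```

```bash
python3 -m handwheel '[[7.3,58.6,0,-0.008,0,0,1],[7.3,58.6,0,0,0,0,1],[7.3,58.6,0,0,0,0,1],[7.3,58.6,0,0,0,0,1],[0,0,30,0,0,0,1],[0,0,0,0,0,0,1],[0,0,0,0,0,0,1]]'
python3 - <<'E'
from h import *
shot('side','s2');d=shot('top','t2')
a=cv2.imread('pics/top0.png')[110:190,170:350];b=cv2.imread('pics/side0.png')[130:260,215:375]
cv2.imwrite('pics/c3.png',np.vstack([cv2.resize(a,(800,355),interpolation=cv2.INTER_CUBIC)]))
go(733,100,30,-1.1,9)
E
```

```text
t: 6.2
ee_pos: [733.0, 100.2, 61.7]
orientation: [-2.16, -2.123, 0.17]
ft_force: [-0.5, -0.0, -1.4]
width: 12.0
grasp_force: 30.0
turn [0.004 0.001 0.001] rows 1 j6~ 0.12 shift after [-0.2  4.2 32.9]
turn [-1.000e-03  6.000e-03 -3.141e+00] rows 18 j6~ -3.02 shift after [ 0.2 -4.2 32.9]
shift before turn [-0.2  4.1 33. ] tcp [734.  100.3  63.2] R [[0.02, 0.99, -0.15], [1.0, -0.02, -0.0], [-0.0, -0.15, -0.99]] F [ 0.1 -0.9 -0.4] w 11.8 q [0.11 0.83 1.29 0.02 1.17 0.12]
```

Now I lower it, watching the force.

```bash
python3 -m handwheel '[[0,4,15,0,0,0,1],[0,0,12,0,0,0,1],[0,0,0,0,0,0,1]]'
for i in 1 2 3 ; do python3 -m handwheel '[[0,0,3,0,0,0,1],[0,0,0,0,0,0,1]]'|egrep 'ee|ft'; done
```

```text
t: 6.68
ee_pos: [732.0, 99.9, 32.7]
orientation: [-2.161, -2.12, 0.172]
ft_force: [-0.5, 0.6, -1.0]
width: 11.9
grasp_force: 30.0
ee_pos: [733.1, 100.1, 31.6]
ft_force: [0.9, 0.3, -2.0]
ee_pos: [732.4, 100.1, 28.5]
ft_force: [-0.6, 0.6, -1.9]
ee_pos: [731.9, 100.1, 25.4]
ft_force: [-1.0, 0.6, -2.7]
```

```bash

for i in 1 2 3 4 5; do python3 -m handwheel '[[0,0,1.5,0,0,0,1],[0,0,0,0,0,0,1]]'|egrep 'ee|ft'; done
```

```text
ee_pos: [732.0, 100.1, 24.4]
ft_force: [1.0, -0.0, 0.2]
ee_pos: [732.1, 100.1, 24.2]
ft_force: [-1.5, -0.7, 7.2]
ee_pos: [732.1, 100.1, 24.2]
ft_force: [-4.1, -1.1, 14.9]
ee_pos: [732.1, 100.1, 24.2]
ft_force: [-7.1, -1.2, 23.1]
ee_pos: [732.1, 100.1, 24.2]
ft_force: [-9.0, -2.0, 31.0]
```

```bash
python3 -m handwheel '[[0,0,-5,0,0,0,1],[0,0,0,0,0,0,1],[0,0,0,0,0,0,0.4],[0,0,0,0,0,0,0.4],[0,0,0,0,0,0,0.4],[0,0,-30,0,0,0,0.4],[0,0,-40,0,0,0,0.3],[0,0,-40,0,0,0,0.3],[0,0,0,0,0,0,0]]'
python3 - <<'E'
from h import *
shot('wrist','w3')
a=cv2.imread('pics/w3.png'); cv2.imwrite('pics/w3b.png',cv2.resize(a,(800,600),interpolation=cv2.INTER_CUBIC))
go(503,-42,120,77)
E
```

```text
t: 9.8
ee_pos: [751.4, 100.4, 135.7]
orientation: [-2.166, -2.125, 0.16]
ft_force: [0.2, 0.5, 0.1]
width: 68.2
grasp_force: 0.0
turn [-0.13  -0.101 -1.36 ] rows 8 j6~ -1.24 shift after [ 208.3 -194.1   13.1]
turn [-0.107  0.137  1.775] rows 10 j6~ 1.9 shift after [-208.3  194.1   13.1]
shift before turn [-146.9 -239.    50.4] tcp [749.6 100.3 133.1] R [[0.02, 0.99, -0.15], [1.0, -0.02, -0.0], [-0.0, -0.15, -0.99]] F [-0.4 -0.6 -0.8] w 71.9 q [0.11 0.78 1.23 0.02 1.29 0.12]
```

View pics/w3b.png

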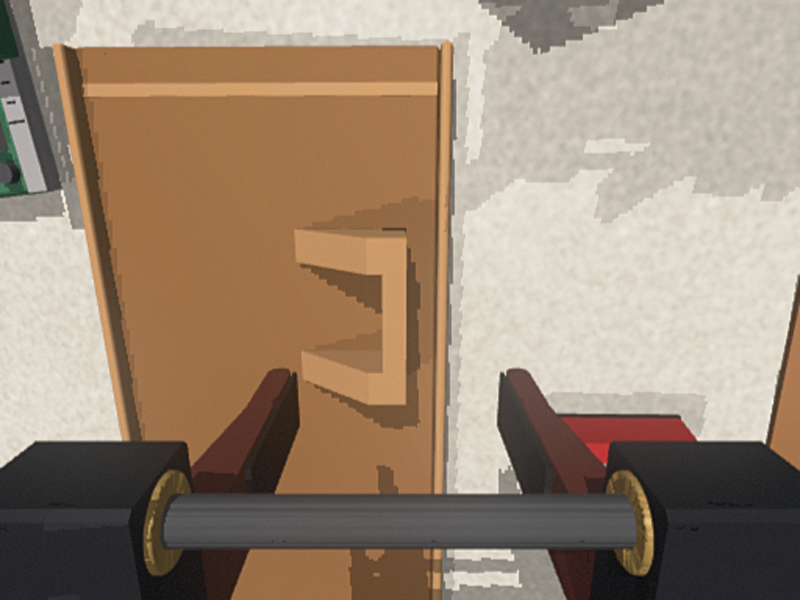

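Chock A stands square on the board: its wall runs (395,235)–(393,403), parallel to the lower bead. Chock B is next.

```bash
python3 -m handwheel '[[0,0,0,-0.01625,-0.0126,-0.17,0.2],[0,0,0,-0.01625,-0.0126,-0.17,0.2],[0,0,0,-0.01625,-0.0126,-0.17,0.2],[0,0,0,-0.01625,-0.0126,-0.17,0.2],[0,0,0,-0.01625,-0.0126,-0.17,0.2],[0,0,0,-0.01625,-0.0126,-0.17,0.2],[0,0,0,-0.01625,-0.0126,-0.17,0.2],[0,0,0,-0.01625,-0.0126,-0.17,0.2],[41.6,-38.8,2,0,0,0,0.3],[41.6,-38.8,2,0,0,0,0.4]]'
python3 -m handwheel '[[41.6,-38.8,3,0,0,0,0.4],[41.6,-38.8,3,0,0,0,0.4],[41.6,-38.8,3,0,0,0,0.4],[0,0,0,0,0,0,0.4],[0,0,0,0,0,0,0.4]]'
python3 - <<'E'
from h import *
go(503,-42,9,77)
E
```

```text
t: 11.1
ee_pos: [647.3, 42.8, 125.6]
orientation: [-0.354, -3.115, 0.002]
ft_force: [0.2, 0.1, -0.0]
width: 55.4
grasp_force: 0.0
t: 11.72
ee_pos: [502.5, -42.0, 119.0]
orientation: [-0.357, -3.118, 0.001]
ft_force: [0.5, 0.2, -0.2]
width: 52.8
grasp_force: 0.0
turn [-0.001 -0.003 -0.001] rows 1 j6~ -1.45 shift after [-5.0e-01  1.0e-01  1.1e+02]
turn [-5.000e-03  1.000e-03  3.141e+00] rows 18 j6~ 1.69 shift after [ 5.0e-01 -1.0e-01  1.1e+02]
shift before turn [ -0.8   0.2 110. ] tcp [502.5 -42.  119. ] R [[-0.97, 0.23, -0.0], [0.23, 0.97, -0.0], [0.0, -0.0, -1.0]] F [ 0.5  0.2 -0.2] w 52.8 q [-0.11  0.41  1.96 -0.    0.78 -1.45]
```

```bash
python3 -m handwheel '[[0,0,45,0,0,0,0.4],[0,0,40,0,0,0,0.4],[0,0,25,0,0,0,0.4],[0,0,0,0,0,0,0.4],[0,0,0,0,0,0,1],[0,0,0,0,0,0,1],[0,0,0,0,0,0,1],[0,0,0,0,0,0,1],[0,0,0,0,0,0,1],[0,0,0,0,0,0,1]]'
python3 -m handwheel '[[0,0,-30,0,0,0,1],[0,0,-45,0,0,0,1],[0,0,-40,0,0,0,1],[0,0,0,0,0,0,1]]'
python3 - <<'E'
from h import *
go(729,-105,60,-1.1,9)
E
```

```text
t: 12.98
ee_pos: [502.3, -42.1, 10.0]
orientation: [-0.356, -3.119, 0.001]
ft_force: [-0.8, 1.1, 6.4]
width: 11.7
grasp_force: 30.0
t: 13.48
ee_pos: [504.2, -42.2, 127.1]
orientation: [0.356, 3.118, -0.001]
ft_force: [1.1, -1.0, -1.0]
width: 12.0
grasp_force: 30.0
turn [0.136 0.107 1.36 ] rows 8 j6~ -0.09 shift after [-58.3 233.7  31.1]
turn [-0.113  0.144 -1.775] rows 10 j6~ -3.22 shift after [  58.3 -233.7   31.1]
shift before turn [-232.9  -10.5   67.8] tcp [504.2 -42.2 127.1] R [[-0.97, 0.23, 0.0], [0.23, 0.97, -0.0], [-0.0, -0.0, -1.0]] F [ 1.1 -1.  -1. ] w 12.0 q [-0.11  0.39  1.96 -0.    0.79 -1.45]
```

```bash
python3 -m handwheel '[[0,0,0,0.017,0.0134,0.17,1],[0,0,0,0.017,0.0134,0.17,1],[0,0,0,0.017,0.0134,0.17,1],[0,0,0,0.017,0.0134,0.17,1],[0,0,0,0.017,0.0134,0.17,1],[0,0,0,0.017,0.0134,0.17,1],[0,0,0,0.017,0.0134,0.17,1],[0,0,0,0.017,0.0134,0.17,1],[-14.6,58.4,0,0,0,0,1],[-14.6,58.4,0,0,0,0,1]]'
python3 -m handwheel '[[-14.6,58.4,0,0,0,0,1],[-14.6,58.4,0,0,0,0,1],[0,0,30,0,0,0,1],[0,0,0,0,0,0,1],[0,0,0,0,0,0,1]]'
python3 - <<'E'
from h import *
go(729,-105,29,-1.1,9)
E
```

```text
t: 14.72
ee_pos: [617.3, -73.7, 103.8]
orientation: [-2.156, -2.115, 0.177]
ft_force: [0.5, -0.0, -1.2]
width: 11.9
grasp_force: 30.0
t: 15.35
ee_pos: [725.9, -104.7, 56.6]
orientation: [-2.156, -2.115, 0.177]
ft_force: [0.6, 0.1, -0.5]
width: 11.6
grasp_force: 30.0
turn [-0.008 -0.001 -0.   ] rows 1 j6~ -0.12 shift after [-0.2  7.4 26.7]
turn [-1.000e-03  1.200e-02  3.141e+00] rows 18 j6~ 3.02 shift after [ 0.2 -7.4 26.7]
shift before turn [-0.2  7.6 26.7] tcp [ 725.9 -104.7   56.6] R [[0.02, 0.99, -0.16], [1.0, -0.02, 0.0], [-0.0, -0.16, -0.99]] F [ 0.6  0.1 -0.5] w 11.6 q [-0.15  0.84  1.31 -0.03  1.16 -0.12]
```

```bash
python3 -m handwheel '[[0,7.5,13,-0.008,0,0,1],[0,0,13,0,0,0,1],[0,0,0,0,0,0,1]]'|egrep 'ee|ft'
for i in 1 2 3 4 5; do python3 -m handwheel '[[0,0,1.5,0,0,0,1],[0,0,0,0,0,0,1]]'|egrep 'ee|ft'; done
```

```text
ee_pos: [728.7, -104.8, 28.9]
ft_force: [-0.4, 0.3, -1.9]
ee_pos: [730.1, -105.1, 29.2]
ft_force: [0.1, -0.2, -1.0]
ee_pos: [729.6, -105.0, 27.5]
ft_force: [-0.2, 0.6, -0.9]
ee_pos: [729.5, -105.0, 26.0]
ft_force: [-0.4, -0.3, -1.0]
ee_pos: [729.5, -105.1, 25.7]
ft_force: [-1.1, -0.5, 5.5]
ee_pos: [729.5, -105.1, 25.6]
ft_force: [-3.1, -0.1, 12.4]
```

```bash
python3 -m handwheel '[[0,0,-2,0,0,0,1],[0,0,0,0,0,0,0.4],[0,0,0,0,0,0,0.4],[0,0,0,0,0,0,0.4],[0,0,-30,0,0,0,0.4],[0,0,-40,0,0,0,0.3],[0,0,-50,0,0,0,0],[0,0,0,0,0,0,0],[0,0,0,0,0,0,0]]'
python3 - <<'E'
from h import *
shot('wrist','w4')
go(400,-235,200,94.6)
E
```

```text
t: 18.1
ee_pos: [747.2, -105.0, 142.8]
orientation: [-2.162, -2.12, 0.168]
ft_force: [0.3, -0.4, -0.7]
width: 86.5
grasp_force: 0.0
turn [-0.121 -0.13  -1.667] rows 10 j6~ -1.79 shift after [ 355.9 -101.9  -58.2]
turn [-0.126  0.118  1.468] rows 9 j6~ 1.35 shift after [-355.9  101.9  -58.2]
shift before turn [-136.9 -348.8   -3.2] tcp [ 746.6 -104.9  141.8] R [[0.02, 0.99, -0.16], [1.0, -0.02, 0.0], [-0.0, -0.16, -0.99]] F [-0.1  0.2 -0. ] w 87.4 q [-0.15  0.77  1.22 -0.02  1.3  -0.12]
```

View pics/w4.png

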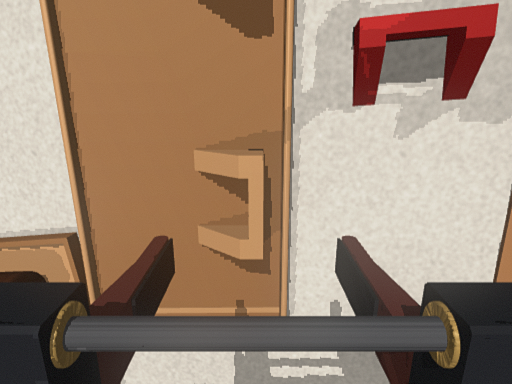

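```bash
python3 -m handwheel '[[0,0,-40,-0.0121,-0.013,-0.1667,0],[0,0,0,-0.0121,-0.013,-0.1667,0],[0,0,0,-0.0121,-0.013,-0.1667,0],[0,0,0,-0.0121,-0.013,-0.1667,0],[0,0,0,-0.0121,-0.013,-0.1667,0],[0,0,0,-0.0121,-0.013,-0.1667,0],[0,0,0,-0.0121,-0.013,-0.1667,0],[0,0,0,-0.0121,-0.013,-0.1667,0],[0,0,0,-0.0121,-0.013,-0.1667,0],[0,0,0,-0.0121,-0.013,-0.1667,0]]'
python3 -m handwheel '[[50,-14.5,-2,0,0,0,0],[50,-14.5,-2,0,0,0,0],[50,-14.5,-2,0,0,0,0],[50,-14.5,-3,0,0,0,0],[50,-14.5,-3,0,0,0,0],[50,-14.5,-3,0,0,0,0],[50,-14.5,-3,0,0,0,0],[0,0,0,0,0,0,0],[0,0,0,0,0,0,0]]'
python3 - <<'E'
from h import *
shot('wrist','w5')
a=cv2.imread('pics/w5.png'); cv2.imwrite('pics/w5b.png',cv2.resize(a,(800,600),interpolation=cv2.INTER_CUBIC))
go(435.5,-227,20,94.6)
E
```

```text
t: 19.4
ee_pos: [752.5, -104.8, 180.5]
orientation: [0.135, -3.138, -0.001]
ft_force: [-0.2, 0.7, 0.1]
width: 88.0
grasp_force: 0.0
t: 20.52
ee_pos: [413.1, -234.4, 199.4]
orientation: [-0.125, 3.137, 0.0]
ft_force: [0.3, 0.3, 0.7]
width: 88.0
grasp_force: 0.0
turn [-0.     0.003  0.   ] rows 1 j6~ -2.19 shift after [-22.4   5.5 179.5]
turn [-0.004 -0.    -3.141] rows 18 j6~ -5.33 shift after [ 22.4  -5.5 179.5]
shift before turn [-21.9   5.5 179.6] tcp [ 413.6 -234.3  199.5] R [[-1.0, -0.08, 0.0], [-0.08, 1.0, 0.0], [-0.0, -0.0, -1.0]] F [ 0.5 -0.5 -0.7] w 88.1 q [-0.54  0.23  1.97  0.    0.93 -2.19]
```

View pics/w5b.png

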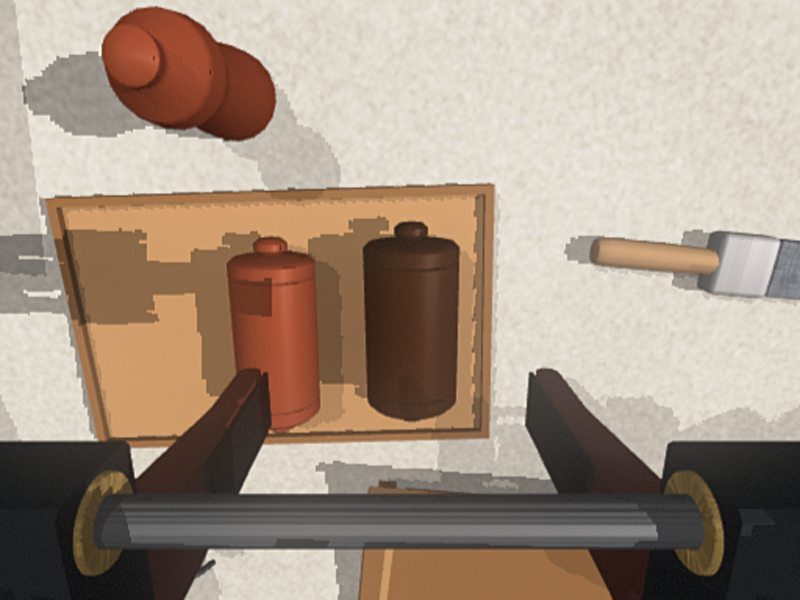

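```bash
python3 - <<'E'
from h import *
P=lambda x,y,z:atz('w5',x/1.5625,y/1.5625,z).round(1)
print('walnut axis',P(412.5,270,40),P(411,400,40), 'knob end',P(411,223,40),'far end',P(410,418,40))
print('cherry axis',P(272.5,280,37),P(278,400,37),'knob',P(270,238,37))
print('scale w',P(366,330,40),P(458,330,40))
E
```

```text
walnut axis [ 400.4 -225.4   40. ] [ 489.8 -218.6   40. ] knob end [ 371.3 -228.9   40. ] far end [ 503.3 -218.2   40. ]
cherry axis [ 414.5 -313.8   37. ] [ 498.4 -309.2   37. ] knob [ 387.7 -315.6   37. ]
scale w [ 442.3 -252.1   40. ] [ 437.6 -192.4   40. ]
```

```bash
python3 -m handwheel '[[-24,8.5,30,0,0,0,0],[0,0,50,0,0,0,0],[0,0,50,0,0,0,0],[0,0,30,0,0,0,0],[0,0,16,0,0,0,0],[0,0,0,0,0,0,0],[0,0,0,0,0,0,1],[0,0,0,0,0,0,1],[0,0,0,0,0,0,1],[0,0,0,0,0,0,1]]'
python3 -m handwheel '[[0,0,0,0,0,0,1],[0,0,-30,0,0,0,1],[0,0,-50,0,0,0,1],[0,0,-50,0,0,0,1],[0,0,-20,0,0,0,1],[0,0,0,0,0,0,1]]'
python3 - <<'E'
from h import *
go(437,200,172,96)
E
```

```text
t: 21.82
ee_pos: [437.4, -224.4, 24.9]
orientation: [-0.126, 3.135, -0.002]
ft_force: [-1.0, 0.4, 7.0]
width: 59.2
grasp_force: 30.0
t: 22.58
ee_pos: [437.2, -224.5, 175.5]
orientation: [-0.126, 3.133, -0.004]
ft_force: [0.6, -0.2, -2.6]
width: 59.6
grasp_force: 30.0
turn [-0.003  0.006 -0.024] rows 1 j6~ -2.18 shift after [-44.2 422.2   3.5]
turn [0.009 0.004 3.117] rows 18 j6~ 0.97 shift after [  44.2 -422.2    3.5]
shift before turn [-33.9 423.1   2.7] tcp [ 437.2 -224.5  175.5] R [[-1.0, -0.08, 0.01], [-0.08, 1.0, -0.0], [-0.01, -0.0, -1.0]] F [ 0.6 -0.2 -2.6] w 59.6 q [-0.5   0.29  1.96  0.    0.88 -2.15]
```

```bash
python3 -m handwheel '[[-7,48,-4,0,0,-0.016,1],[-7,48,-4,0,0,0,1],[-7,48,-4,0,0,0,1],[-7,48,-4,0,0,0,1],[-7,48,-4,0,0,0,1],[-7,48,-4,0,0,0,1],[-7,48,0,0,0,0,1],[0,48,0,0,0,0,1],[0,0,0,0,0,0,1],[0,0,0,0,0,0,1]]'
python3 - <<'E'
from h import *
A=lambda p:(100+p[0]/2.5,110+p[1]/2.5)
for p in [(75,260),(72,330)]: print('prong',atz('top0',*A(p),80).round(1))
print('jawface',atz('top0',*A((157,284)),82).round(1),'grip',atz('top0',*A((196,279)),92).round(1))
shot('wrist','w6')
a=cv2.imread('pics/w6.png'); cv2.imwrite('pics/w6b.png',cv2.resize(a,(800,600),interpolation=cv2.INTER_CUBIC))
go(427,370,49,95.5)
E
```

```text
t: 23.82
ee_pos: [447.9, 162.4, 196.7]
orientation: [-0.153, 3.138, -0.003]
ft_force: [0.1, -0.2, -1.9]
width: 59.3
grasp_force: 30.0
prong [463.8 364.5  80. ]
prong [383.4 366.5  80. ]
jawface [435.8 269.1  82. ] grip [441.1 222.5  92. ]
turn [-0.001  0.001  0.   ] rows 1 j6~ -1.34 shift after [  1.2 209.1 148. ]
turn [-1.000e-03 -2.000e-03 -3.141e+00] rows 18 j6~ -4.48 shift after [  -1.2 -209.1  148. ]
shift before turn [  1.2 209.3 147.6] tcp [448.2 162.  197. ] R [[-1.0, -0.1, 0.0], [-0.1, 1.0, -0.0], [-0.0, -0.0, -1.0]] F [-0.9 -0.4 -2.2] w 59.6 q [ 0.32  0.24  1.97 -0.    0.93 -1.34]
```

View pics/w6b.png

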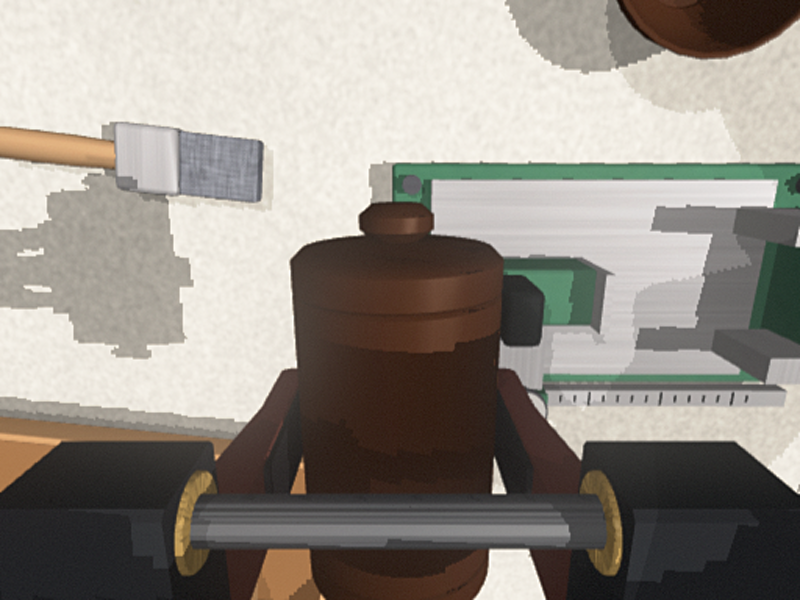

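The caliper shows parallel to the image edges, so its yaw is right. I need a closer look at the prongs and jaw.

```bash
python3 - <<'E'
import cv2
a=cv2.imread('pics/w6.png')[100:265,312:512]; cv2.imwrite('pics/c4.png',cv2.resize(a,None,fx=3.6,fy=3.6,interpolation=cv2.INTER_CUBIC))
E
```

```text
(no output)
```

View pics/c4.png

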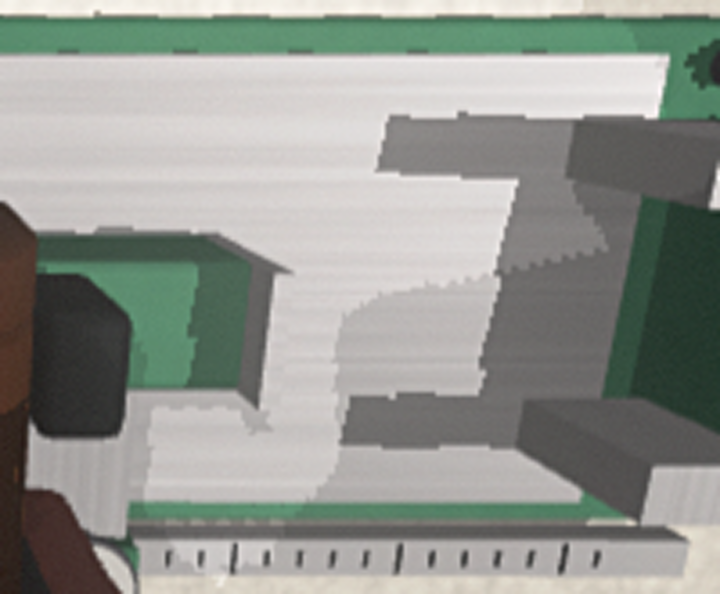

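```bash
python3 - <<'E'
from h import *
P=lambda x,y,z:atz('w6',312+x/3.6,100+y/3.6,z)
d=np.array([np.cos(np.radians(95.5)),np.sin(np.radians(95.5))])
for n,x,y,z in [('prongfar base',522,422,25),('prongnear base',570,150,25),('far top',646,492,80),('near top',715,172,80),('jaw n',277,272,82),('jaw f',261,408,82),('griptop rear-near?',128,325,100),('gt',122,435,95)]:
    X=P(x,y,z); print(n,X.round(1),'along',(X[:2]@d).round(1))
for k in range(3):
    pass
E
```

```text
prongfar base [465.2 380.   25. ] along 333.7
prongnear base [386.3 372.   25. ] along 333.2
far top [464.6 378.9  80. ] along 332.6
near top [385.3 371.1  80. ] along 332.4
jaw n [417.9 274.4  82. ] along 233.0
jaw f [451.5 277.6  82. ] along 233.0
griptop rear-near? [429.9 236.1 100. ] along 193.8
gt [457.4 240.9  95. ] along 196.0
```

```bash
python3 -m handwheel '[[0.4,45.5,0,0,0,0,1],[0.4,45.5,0,0,0,0,1],[0.4,45.5,0,0,0,0,1],[0.5,45.5,0,0,0,0,1],[0,0,50,0,0,0,1],[0,0,45,0,0,0,1],[0,0,35,0,0,0,1],[0,0,17,0,0,0,1],[0,0,0,0,0,0,1],[0,0,0,0,0,0,1]]' |egrep 'ee|ft|wi'
for i in 1 2 3 4; do python3 -m handwheel '[[0,0,2,0,0,0,1],[0,0,0,0,0,0,1]]'|egrep 'ee|ft'; done
```

```text
ee_pos: [431.1, 344.0, 52.1]
ft_force: [0.5, 0.4, -2.1]
width: 59.5
ee_pos: [430.5, 344.1, 49.7]
ft_force: [-0.0, -0.4, -2.1]
ee_pos: [430.0, 343.8, 46.9]
ft_force: [-0.2, -0.6, -2.0]
ee_pos: [430.0, 343.7, 44.7]
ft_force: [-0.2, 0.4, -2.2]
ee_pos: [430.0, 343.7, 42.7]
ft_force: [0.6, -0.3, -1.7]
```

```bash

for i in 1 2 3; do python3 -m handwheel '[[0,0,1.2,0,0,0,1],[0,0,0,0,0,0,1]]'|egrep 'ee|ft'; done
```

```text
ee_pos: [430.1, 343.8, 41.6]
ft_force: [-0.1, -0.3, -2.7]
ee_pos: [430.1, 343.8, 40.4]
ft_force: [0.0, 0.0, -2.7]
ee_pos: [430.2, 343.8, 39.9]
ft_force: [-1.5, -1.0, 5.6]
```

```bash
python3 -m handwheel '[[0,0,-0.8,0,0,0,0.15],[0,0,0,0,0,0,0.15],[0,0,0,0,0,0,0.15],[0,0,-30,0,0,0,0.15],[0,0,-50,0,0,0,0.15],[0,0,-40,0,0,0,0.3],[0,-42,0,0,0,0,0.45],[0,-41,0,0,0,0,0.45],[0,-40,0,0,0,0,0.45],[0,0,0,0,0,0,0.45]]'
python3 - <<'E'
from h import *
d=shot('side','s5'); shot('top','t5')
a=d['frame'][100:200,120:253]; cv2.imwrite('pics/c5.png',cv2.resize(a,None,fx=5,fy=5,interpolation=cv2.INTER_CUBIC))
go(441,222,85,95.7)
E
```

```text
t: 28.12
ee_pos: [441.5, 219.4, 160.1]
orientation: [-0.147, 3.136, -0.002]
ft_force: [0.5, 0.8, -0.4]
width: 48.5
grasp_force: 0.0
turn [-0.     0.003 -0.004] rows 1 j6~ -1.23 shift after [ 0.9  0.6 75.3]
turn [5.000e-03 1.000e-03 3.138e+00] rows 18 j6~ 1.91 shift after [-0.9 -0.6 75.3]
shift before turn [ 1.1  0.6 75.3] tcp [442.  221.5 160.3] R [[-1.0, -0.1, 0.0], [-0.1, 1.0, -0.0], [-0.0, -0.0, -1.0]] F [ 0.2 -0.8  0.4] w 48.4 q [ 0.44  0.32  1.96 -0.    0.85 -1.22]
```

View pics/c5.png

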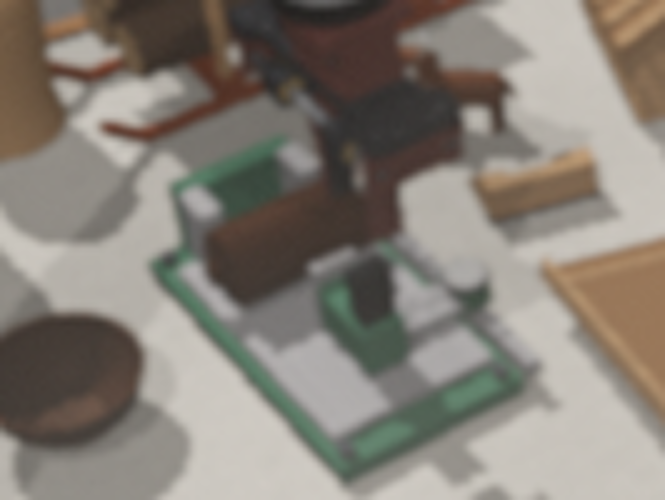

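```bash
python3 - <<'E'
from h import *
for z in (50,60,70,80,90,100,110):
    u,v=proj('s5',[441,222,z]); print(z,round((u-120)*5),round((v-100)*5))
E
python3 -m handwheel '[[1,0.6,40,0,0,0,0.45],[0,0,30,0,0,0,0.45],[0,0,0,0,0,0,0.45]]' | egrep 'ee|ft'
```

```text
50 377 333
60 376 322
70 374 311
80 372 300
90 371 289
100 369 278
110 367 266
ee_pos: [439.4, 222.3, 88.5]
ft_force: [-1.4, 0.1, 0.7]
```

```bash
python3 -m handwheel '[[0,0,8,0,0,0,0.45],[0,0,7,0,0,0,0.45],[0,0,0,0,0,0,0.45]]' | egrep 'ee|ft'
python3 -m handwheel '[[0,0,0,0,0,0,1],[0,0,0,0,0,0,1],[0,0,0,0,0,0,1],[0,0,0,0,0,0,1],[0,0,0,0,0,0,1]]'
```

```text
ee_pos: [440.9, 222.0, 75.2]
ft_force: [0.7, -1.1, 0.2]
t: 29.6
ee_pos: [441.0, 222.1, 75.4]
orientation: [-0.151, 3.135, -0.0]
ft_force: [-0.7, 1.6, 4.6]
width: 19.9
grasp_force: 30.0
```

```bash
python3 -m handwheel '[[0,5,0,0,0,0,1],[0,10,0,0,0,0,1],[0,10,0,0,0,0,1],[0,7,0,0,0,0,1],[0,0,0,0,0,0,1]]' | egrep 'ee|ft|wi'
for i in 1 2 3 4 5 6; do python3 -m handwheel '[[0,1.3,0,0,0,0,1],[0,0,0,0,0,0,1]]'|egrep 'ee|ft'; done
```

```text
ee_pos: [437.9, 254.4, 75.4]
ft_force: [-1.1, 0.7, 4.7]
width: 19.8
ee_pos: [437.9, 255.2, 75.5]
ft_force: [-0.9, 0.8, 6.2]
ee_pos: [437.7, 256.3, 75.5]
ft_force: [-1.2, -0.8, 5.8]
ee_pos: [437.6, 257.6, 75.4]
ft_force: [-0.8, -1.6, 5.3]
ee_pos: [437.5, 258.9, 75.5]
ft_force: [-1.3, -1.1, 5.5]
ee_pos: [437.3, 259.8, 75.4]
ft_force: [-0.7, -4.4, 6.0]
ee_pos: [437.3, 260.1, 75.5]
ft_force: [1.7, -11.0, 9.4]
```

```bash
python3 -m handwheel '[[0,0.3,0,0,0,0,1],[0,0,0,0,0,0,1],[0,0,0,0,0,0,1],[0,0,0,0,0,0,1],[0,0,0,0,0,0,1],[0,0,0,0,0,0,1]]' | egrep 'ee|ft|wi'
python3 -m handwheel '[[0,-5,0,0,0,0,1],[0,-12,0,0,0,0,1],[0,-15,0,0,0,0,1],[0,-15,0,0,0,0,1],[0,-10,0,0,0,0,1],[0,-5,0,0,0,0,1],[0,0,0,0,0,0,1]]' | egrep 'ee|ft|wi'
for i in 1 2 3 ; do python3 -m handwheel '[[0,-1.5,0,0,0,0,1],[0,0,0,0,0,0,1]]'|egrep 'ee|ft'; done
```

```text
ee_pos: [437.3, 260.1, 75.4]
ft_force: [2.7, -13.3, 8.4]
width: 20.2
ee_pos: [443.2, 199.4, 75.4]
ft_force: [0.7, -1.9, 7.1]
width: 19.7
ee_pos: [443.3, 198.4, 75.4]
ft_force: [-0.7, -0.4, 6.0]
ee_pos: [443.4, 197.0, 75.4]
ft_force: [-0.9, 0.4, 6.1]
ee_pos: [443.6, 195.5, 75.4]
ft_force: [-1.3, 0.6, 5.8]
```

```bash
python3 -m handwheel '[[0,0,0,0,0,0,0.45],[0,0,0,0,0,0,0.45],[0,0,0,0,0,0,0.45],[0,0,-40,0,0,0,0.45],[0,0,-45,0,0,0,0.3],[0,50,0,0,0,0,0.1],[0,50,0,0,0,0,0.1],[0,50,0,0,0,0,0.1],[0,0,0,0,0,0,0.1],[0,0,0,0,0,0,0.1]]' | egrep 'ee|ft|wi'
python3 - <<'E'
from h import *
go(429,345.5,41,95.7)
E
```

```text
ee_pos: [428.2, 344.3, 159.7]
ft_force: [0.6, -0.3, 0.5]
width: 79.1
turn [-0.002  0.002 -0.002] rows 1 j6~ -1.01 shift after [ -0.9   1.1 118.7]
turn [3.000e-03 3.000e-03 3.139e+00] rows 18 j6~ 2.13 shift after [  0.9  -1.1 118.7]
shift before turn [ -0.7   1.3 118.7] tcp [428.2 344.3 159.7] R [[-1.0, -0.1, 0.0], [-0.1, 1.0, -0.0], [-0.0, -0.0, -1.0]] F [ 0.6 -0.3  0.5] w 79.1 q [ 0.66  0.4   1.85 -0.    0.9  -1.01]
```

```bash
python3 -m handwheel '[[-1,1,50,0,0,0,0.1],[0,0,40,0,0,0,0.1],[0,0,28.5,0,0,0,0.1],[0,0,0,0,0,0,0.1],[0,0,0,0,0,0,1],[0,0,0,0,0,0,1],[0,0,0,0,0,0,1],[0,0,0,0,0,0,1],[0,0,0,0,0,0,1]]' | egrep 'ee|ft|wi'
python3 -m handwheel '[[0,0,-30,0,0,0,1],[0,0,-50,0,0,0,1],[0,0,-50,0,0,0,1],[0,0,0,0,0,0,1]]'
python3 - <<'E'
from h import *
d=shot('top','t6'); a=d['frame'][105:200,160:360]; cv2.imwrite('pics/c6.png',cv2.resize(a,None,fx=4,fy=4,interpolation=cv2.INTER_CUBIC))
go(669,100,120,-1.1,9)
E
```

```text
ee_pos: [430.7, 344.9, 42.9]
ft_force: [3.0, -9.0, 4.2]
width: 59.5
t: 36.98
ee_pos: [431.8, 347.7, 176.3]
orientation: [-0.151, 3.128, 0.007]
ft_force: [-0.1, 0.0, -2.0]
width: 59.3
grasp_force: 30.0
turn [0.128 0.134 1.683] rows 10 j6~ 0.67 shift after [-242.   248.8   15.9]
turn [-0.13   0.124 -1.451] rows 9 j6~ -2.46 shift after [ 242.  -248.8   15.9]
shift before turn [-213.3 -268.7   54.8] tcp [430.4 346.7 173.9] R [[-1.0, -0.1, 0.01], [-0.1, 1.0, 0.0], [-0.01, 0.0, -1.0]] F [-0.5  0.  -2.6] w 59.4 q [ 0.66  0.38  1.83 -0.    0.92 -1.01]
```

View pics/c6.png

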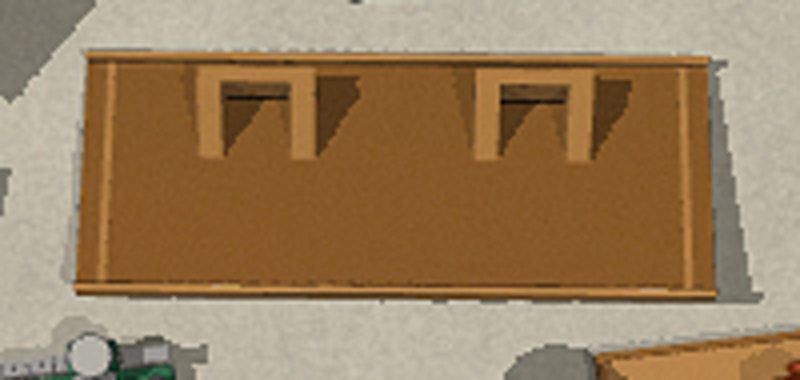

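```bash
python3 - <<'E'
from h import *
A=lambda p:(160+p[0]/4,105+p[1]/4)
for p in [(200,75),(316,76),(475,76),(594,78)]: print(atz('top0',*A(p),49).round(1))
E
python3 -m handwheel '[[0,0,0,0.0128,0.0134,0.1683,1],[0,0,0,0.0128,0.0134,0.1683,1],[0,0,0,0.0128,0.0134,0.1683,1],[0,0,0,0.0128,0.0134,0.1683,1],[0,0,0,0.0128,0.0134,0.1683,1],[0,0,0,0.0128,0.0134,0.1683,1],[0,0,0,0.0128,0.0134,0.1683,1],[0,0,0,0.0128,0.0134,0.1683,1],[0,0,0,0.0128,0.0134,0.1683,1],[0,0,0,0.0128,0.0134,0.1683,1]]'
python3 -m handwheel '[[-48,49.8,0,0,0,0,1],[-48,49.8,0,0,0,0,1],[-48,49.8,0,0,0,0,1],[-48,49.8,0,0,0,0,1],[-48,49.8,0,0,0,0,1],[0,0,0,0,0,0,1],[0,0,0,0,0,0,1],[0,0,0,0,0,0,1]]'
python3 - <<'E'
from h import *
go(675.5,101.4,82,-1.1,9)
E
```

```text
[735.1 138.1  49. ]
[734.   51.1  49. ]
[733.5 -68.1  49. ]
[ 731.6 -157.3   49. ]
t: 38.28
ee_pos: [428.4, 345.2, 169.7]
orientation: [-2.166, -2.111, 0.183]
ft_force: [-0.7, -0.2, -2.5]
width: 59.6
grasp_force: 30.0
t: 39.28
ee_pos: [646.0, 125.8, 136.2]
orientation: [-2.158, -2.119, 0.18]
ft_force: [-0.2, 0.4, -1.4]
width: 59.5
grasp_force: 30.0
turn [-0.006  0.003  0.001] rows 1 j6~ 0.17 shift after [-23.7  38.1  48.9]
turn [-0.005 -0.009 -3.141] rows 18 j6~ -2.97 shift after [ 23.7 -38.1  48.9]
shift before turn [-23.5  38.3  48.8] tcp [646.  125.8 136.2] R [[0.02, 0.99, -0.16], [1.0, -0.02, -0.0], [-0.01, -0.16, -0.99]] F [-0.2  0.4 -1.4] w 59.5 q [0.16 0.64 1.49 0.03 1.18 0.17]
```

```bash
python3 -m handwheel '[[-13.5,19,0,-0.006,0.003,0,1],[-13.5,19,0,0,0,0,1],[0,0,30,0,0,0,1],[0,0,19,0,0,0,1],[0,0,20,0,0,0,1],[0,0,12,0,0,0,1],[0,0,0,0,0,0,1],[0,0,0,0,0,0,1]]' | egrep 'ee|ft'
for i in 1 2 3 4; do python3 -m handwheel '[[0,0,2,0,0,0,1],[0,0,0,0,0,0,1]]'|egrep 'ee|ft'; done
python3 -c "
from h import *
go(669.3,98,42.8,-1.1,9)"
```

```text
ee_pos: [672.6, 97.1, 51.7]
ft_force: [-0.1, -0.4, -1.8]
ee_pos: [671.8, 96.9, 49.4]
ft_force: [0.1, 0.1, -2.1]
ee_pos: [671.1, 96.9, 46.9]
ft_force: [-0.6, -0.4, -1.8]
ee_pos: [670.8, 96.9, 44.8]
ft_force: [-0.3, -0.5, -2.8]
ee_pos: [671.0, 96.9, 44.2]
ft_force: [-2.2, -1.2, 5.1]
turn [ 0.002  0.    -0.001] rows 1 j6~ 0.13 shift after [ 1.1 -1.4  1.6]
turn [ 0.    -0.004  3.141] rows 18 j6~ 3.27 shift after [-1.1  1.4  1.6]
shift before turn [ 1.1 -1.4  1.6] tcp [671.   96.9  44.2] R [[0.02, 0.99, -0.15], [1.0, -0.02, -0.0], [-0.0, -0.15, -0.99]] F [-2.2 -1.2  5.1] w 59.6 q [0.12 0.78 1.47 0.02 1.05 0.13]
```

```bash
python3 -m handwheel '[[0,0,-0.5,0,0,0,0.2],[0,0,0,0,0,0,0.2],[0,0,0,0,0,0,0.2],[0,0,0,0,0,0,0.2],[0,0,-25,0,0,0,0.2],[0,0,-40,0,0,0,0.2],[0,0,-40,0,0,0,0],[0,0,0,0,0,0,0],[0,0,0,0,0,0,0]]' | egrep 'ee|ft'
python3 - <<'E'
from h import *
d=shot('wrist','w7')
go(454,-313,180,94.6)
E
```

```text
ee_pos: [686.3, 96.9, 146.6]
ft_force: [0.2, 0.4, -0.2]
turn [-0.122 -0.129 -1.667] rows 10 j6~ -1.54 shift after [ 264.  -389.9  -34.1]
turn [-0.125  0.119  1.467] rows 9 j6~ 1.59 shift after [-264.   389.9  -34.1]
shift before turn [-414.4 -226.     2.9] tcp [685.9  96.8 145.9] R [[0.02, 0.99, -0.16], [1.0, -0.02, -0.0], [-0.0, -0.16, -0.99]] F [1.  0.5 0.4] w 87.7 q [0.12 0.68 1.39 0.02 1.23 0.13]
```

View pics/w7.png

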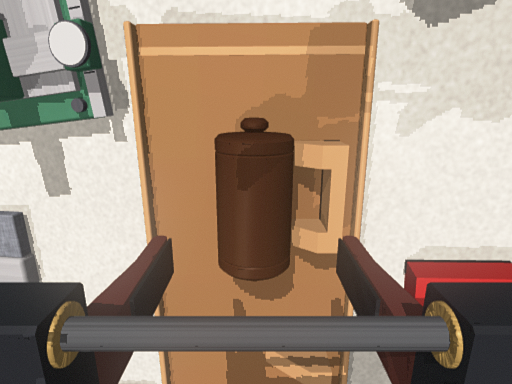

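```bash
python3 -m handwheel '[[0,0,-20,-0.0122,-0.0129,-0.1667,0],[0,0,0,-0.0122,-0.0129,-0.1667,0],[0,0,0,-0.0122,-0.0129,-0.1667,0],[0,0,0,-0.0122,-0.0129,-0.1667,0],[0,0,0,-0.0122,-0.0129,-0.1667,0],[0,0,0,-0.0122,-0.0129,-0.1667,0],[0,0,0,-0.0122,-0.0129,-0.1667,0],[0,0,0,-0.0122,-0.0129,-0.1667,0],[0,0,0,-0.0122,-0.0129,-0.1667,0],[0,0,0,-0.0122,-0.0129,-0.1667,0]]' | egrep 'ee|ft'
python3 -m handwheel '[[29.3,-43.3,-2,0,0,0,0],[29.3,-43.3,-2,0,0,0,0],[29.3,-43.3,-2,0,0,0,0],[29.3,-43.3,0,0,0,0,0],[29.3,-43.3,0,0,0,0,0],[29.3,-43.3,0,0,0,0,0],[29.3,-43.3,0,0,0,0,0],[29.3,-43.3,0,0,0,0,0],[29.3,-43.3,0,0,0,0,0],[0,0,0,0,0,0,0]]' | egrep 'ee|ft'
python3 -c "
from h import *
go(454,-313,22,94.2)"
```

```text
ee_pos: [688.8, 96.9, 165.0]
ft_force: [-0.3, 0.1, 0.2]
ee_pos: [455.9, -314.5, 171.0]
ft_force: [-0.3, 0.8, 0.8]
turn [0.001 0.    0.002] rows 1 j6~ -2.27 shift after [  1.8   1.6 149. ]
turn [-1.000e-03  2.000e-03 -3.139e+00] rows 18 j6~ -5.41 shift after [ -1.8  -1.6 149. ]
shift before turn [  1.8   1.4 149. ] tcp [ 455.9 -314.5  171. ] R [[-1.0, -0.08, 0.0], [-0.08, 1.0, 0.0], [-0.0, 0.0, -1.0]] F [-0.3  0.8  0.8] w 87.6 q [-0.63  0.39  1.83  0.    0.93 -2.27]
```

Grip and lift, then go to the caliper at yaw 95.7. There I aim for the pin axis 31 mm from the prongs, at about (428.5,345).

```bash
python3 -m handwheel '[[1.8,1.5,50,0,0,0,0],[0,0,45,0,0,0,0],[0,0,35,0,0,0,0],[0,0,19,0,0,0,0],[0,0,0,0,0,0,0],[0,0,0,0,0,0,1],[0,0,0,0,0,0,1],[0,0,0,0,0,0,1],[0,0,0,0,0,0,1],[0,0,0,0,0,0,1]]' | egrep 'ee|ft|wi'
python3 -m handwheel '[[0,0,0,0,0,0,1],[0,0,-30,0,0,0,1],[0,0,-50,0,0,0,1],[0,0,-50,0,0,0,1],[0,0,-20,0,0,-0.03,1],[0,0,0,0,0,0,1]]'| egrep 'ee|ft|wi'
python3 -c "
from h import *
go(428.8,345,175,95.7)"
```

```text
ee_pos: [457.1, -311.5, 24.0]
ft_force: [-1.6, 0.2, 6.2]
width: 53.6
ee_pos: [456.9, -311.7, 174.6]
ft_force: [0.1, -0.6, -3.2]
width: 53.6
turn [-0.002  0.005  0.01 ] rows 1 j6~ -2.29 shift after [-3.720e+01  6.562e+02 -4.000e-01]
turn [-7.000e-03 -3.000e-03 -3.131e+00] rows 18 j6~ -5.43 shift after [ 3.720e+01 -6.562e+02 -4.000e-01]
shift before turn [-43.9 655.8  -1.4] tcp [ 456.9 -311.7  174.6] R [[-0.99, -0.11, 0.0], [-0.11, 0.99, -0.0], [-0.0, -0.0, -1.0]] F [ 0.1 -0.6 -3.2] w 53.6 q [-0.62  0.38  1.83  0.    0.93 -2.3 ]
```

```bash
python3 -m handwheel '[[-3.1,54.6,0,-0.002,0.005,0.01,1],[-3.1,54.6,0,0,0,0,1],[-3.1,54.6,0,0,0,0,1],[-3.1,54.6,0,0,0,0,1],[-3.1,54.6,0,0,0,0,1],[-3.1,54.6,0,0,0,0,1],[-3.1,54.6,0,0,0,0,1],[-3.1,54.6,0,0,0,0,1],[-3.1,54.6,0,0,0,0,1],[-3.1,54.6,0,0,0,0,1]]' | egrep 'ee|ft|wi'
python3 -m handwheel '[[-3.1,54.6,0,0,0,0,1],[-3.1,54.6,0,0,0,0,1],[0,0,0,0,0,0,1],[0,0,0,0,0,0,1]]' | egrep 'ee|ft|wi'
python3 -c "
from h import *
go(428.8,344.7,48,95.7)"
```

```text
ee_pos: [430.8, 236.4, 172.6]
ft_force: [1.3, -0.3, -1.7]
width: 53.4
ee_pos: [426.2, 343.5, 172.6]
ft_force: [0.2, 0.4, -3.1]
width: 53.4
turn [-0.    -0.006  0.001] rows 1 j6~ -1.02 shift after [ -2.7   1.  124.6]
turn [ 0.009 -0.    -3.141] rows 18 j6~ -4.16 shift after [  2.7  -1.  124.6]
shift before turn [ -3.4   1.  124.6] tcp [426.2 343.5 172.6] R [[-0.99, -0.1, -0.01], [-0.1, 0.99, -0.0], [0.01, -0.0, -1.0]] F [ 0.2  0.4 -3.1] w 53.4 q [ 0.65  0.38  1.84  0.    0.93 -1.02]
```

```bash
python3 -m handwheel '[[-3,0.5,40,0,-0.006,0,1],[0,0,45,0,0,0,1],[0,0,30,0,0,0,1],[0,0,12,0,0,0,1],[0,0,0,0,0,0,1],[0,0,0,0,0,0,1]]' | egrep 'ee|ft|wi'
for i in 1 2 3 4; do python3 -m handwheel '[[0,0,1.5,0,0,0,1],[0,0,0,0,0,0,1]]'|egrep 'ee|ft'; done
```

```text
ee_pos: [431.4, 345.6, 48.6]
ft_force: [-0.3, -0.6, -2.9]
width: 53.4
ee_pos: [430.9, 345.7, 46.6]
ft_force: [0.0, 0.0, -1.9]
ee_pos: [430.5, 345.5, 44.5]
ft_force: [0.1, -0.1, -1.4]
ee_pos: [430.5, 345.4, 42.8]
ft_force: [-0.5, -0.5, -2.6]
ee_pos: [430.5, 345.4, 41.3]
ft_force: [-0.4, 0.4, -2.6]
```

```bash
for i in 1 2 3; do python3 -m handwheel '[[0,0,1.2,0,0,0,1],[0,0,0,0,0,0,1]]'|egrep 'ee|ft'; done
```

```text
ee_pos: [430.5, 345.4, 40.2]
ft_force: [-0.2, -0.5, -2.4]
ee_pos: [430.6, 345.5, 39.1]
ft_force: [0.1, 0.0, -2.1]
ee_pos: [430.7, 345.5, 38.9]
ft_force: [-2.7, -2.7, 10.0]
```

```bash
python3 -m handwheel '[[0,0,-1,0,0,0,0.18],[0,0,0,0,0,0,0.18],[0,0,0,0,0,0,0.18],[0,0,-30,0,0,0,0.18],[0,0,-50,0,0,0,0.2],[0,0,-40,0,0,0,0.3],[0,-50,0,0,0,0,0.45],[0,-50,0,0,0,0,0.45],[0,-50,0,0,0,0,0.45],[0,0,0,0,0,0,0.45]]'| egrep 'ee|ft|wi'
python3 -c "
from h import *
go(443.6,195.5,75.4,95.5)"
```

```text
ee_pos: [445.0, 193.4, 158.5]
ft_force: [-1.1, -0.5, -0.1]
width: 48.2
turn [0.002 0.003 0.   ] rows 1 j6~ -1.28 shift after [ 1.1  2.2 83.1]
turn [-4.000e-03  2.000e-03 -3.141e+00] rows 18 j6~ -4.42 shift after [-1.1 -2.2 83.1]
shift before turn [ 1.4  2.1 83.1] tcp [445.  193.4 158.5] R [[-1.0, -0.1, 0.0], [-0.1, 1.0, 0.0], [-0.0, 0.0, -1.0]] F [-1.1 -0.5 -0.1] w 48.2 q [ 0.39  0.31  1.98  0.    0.84 -1.28]
```

```bash
python3 -m handwheel '[[1.2,2,40,0,0.003,0,0.45],[0,0,28,0,0,0,0.45],[0,0,15,0,0,0,0.45],[0,0,0,0,0,0,0.45],[0,0,0,0,0,0,1],[0,0,0,0,0,0,1],[0,0,0,0,0,0,1],[0,0,0,0,0,0,1],[0,0,0,0,0,0,1]]'| egrep 'ee|ft|wi'
python3 -m handwheel '[[0,6,0,0,0,0,1],[0,12,0,0,0,0,1],[0,15,0,0,0,0,1],[0,15,0,0,0,0,1],[0,10,0,0,0,0,1],[0,6,0,0,0,0,1],[0,0,0,0,0,0,1]]' | egrep 'ee|ft|wi'
for i in 1 2 3 4; do python3 -m handwheel '[[0,1.3,0,0,0,0,1],[0,0,0,0,0,0,1]]'|egrep 'ee|ft'; done
```

```text
ee_pos: [444.4, 198.0, 76.2]
ft_force: [-0.9, -1.1, 5.9]
width: 19.9
ee_pos: [438.1, 262.6, 76.2]
ft_force: [-0.6, 1.7, 5.5]
width: 19.7
ee_pos: [438.1, 263.3, 76.2]
ft_force: [1.2, -0.2, 6.1]
ee_pos: [438.0, 264.4, 76.2]
ft_force: [1.0, -0.7, 6.0]
ee_pos: [437.8, 265.7, 76.2]
ft_force: [2.7, -0.9, 5.5]
ee_pos: [437.8, 266.2, 76.3]
ft_force: [2.1, -6.0, 6.8]
```

```bash
python3 -m handwheel '[[0,1.1,0,0,0,0,1],[0,0,0,0,0,0,1],[0,0,0,0,0,0,1],[0,0,0,0,0,0,1],[0,0,0,0,0,0,1],[0,0,0,0,0,0,1]]' | egrep 'ee|ft|wi'
python3 -m handwheel '[[0,-5,0,0,0,0,1],[0,-12,0,0,0,0,1],[0,-15,0,0,0,0,1],[0,-15,0,0,0,0,1],[0,-13,0,0,0,0,1],[0,-6,0,0,0,0,1],[0,-4,0,0,0,0,1],[0,0,0,0,0,0,1]]' | egrep 'ee|ft|wi'
for i in 1 2 3 4; do python3 -m handwheel '[[0,-1.5,0,0,0,0,1],[0,0,0,0,0,0,1]]'|egrep 'ee|ft'; done
```

```text
ee_pos: [437.8, 266.3, 76.3]
ft_force: [4.3, -12.7, 9.1]
width: 19.7
ee_pos: [444.4, 198.0, 76.2]
ft_force: [0.0, -3.1, 8.1]
width: 19.8
ee_pos: [444.5, 196.9, 76.2]
ft_force: [-0.4, 0.6, 7.7]
ee_pos: [444.7, 195.5, 76.2]
ft_force: [-0.2, 1.0, 9.6]
ee_pos: [444.7, 195.4, 76.2]
ft_force: [-3.5, 11.9, 6.8]
ee_pos: [444.8, 195.3, 76.2]
ft_force: [-6.5, 21.8, 4.8]
```

```bash
python3 -m handwheel '[[0,2.5,0,0,0,0,1],[0,0,0,0,0,0,0.45],[0,0,0,0,0,0,0.45],[0,0,-40,0,0,0,0.45],[0,0,-45,0,0,0,0.3],[0,50,0,0,0,0,0.15],[0,50,0,0,0,0,0.15],[0,50,0,0,0,0,0.15],[0,0,0,0,0,0,0.15],[0,0,0,0,0,0,0.15]]' | egrep 'ee|ft|wi'
python3 -c "
from h import *
go(430,348,40,95.7)"
```

```text
ee_pos: [428.7, 343.0, 160.2]
ft_force: [-0.7, -0.5, -0.1]
width: 74.6
turn [ 0.001 -0.001  0.001] rows 1 j6~ -1.02 shift after [ -1.8   4.8 120.2]
turn [ 1.000e-03  1.000e-03 -3.141e+00] rows 18 j6~ -4.16 shift after [  1.8  -4.8 120.2]
shift before turn [ -1.9   4.7 120.2] tcp [428.7 343.  160.2] R [[-0.99, -0.1, -0.0], [-0.1, 0.99, 0.0], [0.0, 0.0, -1.0]] F [-0.7 -0.5 -0.1] w 74.6 q [ 0.65  0.4   1.85  0.    0.9  -1.02]
```

```bash
python3 -m handwheel '[[-1.8,4.8,50,0,0,0,0.15],[0,0,40,0,0,0,0.15],[0,0,30,0,0,0,0.15],[0,0,0,0,0,0,0.15],[0,0,0,0,0,0,1],[0,0,0,0,0,0,1],[0,0,0,0,0,0,1],[0,0,0,0,0,0,1],[0,0,0,0,0,0,1]]' | egrep 'ee|ft|wi'
python3 -m handwheel '[[0,0,-30,0,0,0,1],[0,0,-50,0,0,0,1],[0,0,-50,0,0,0,1],[0,0,-20,0,0,0,1],[0,0,0,0,0,0,1]]'
python3 - <<'E'
from h import *
d=shot('top','t8'); a=d['frame'][80:210,150:360]; cv2.imwrite('pics/c8.png',cv2.resize(a,None,fx=3.6,fy=3.6,interpolation=cv2.INTER_CUBIC))
go(675,-106,130,-1.1,9)
E
```

```text
ee_pos: [431.5, 348.0, 42.2]
ft_force: [3.8, -8.8, 3.9]
width: 53.6
t: 61.2
ee_pos: [431.4, 349.5, 193.2]
orientation: [-0.157, 3.133, 0.007]
ft_force: [0.5, 0.1, -3.1]
width: 53.6
grasp_force: 30.0
turn [0.124 0.129 1.686] rows 10 j6~ 0.67 shift after [-449.9  259.7   22.6]
turn [-0.125  0.12  -1.448] rows 9 j6~ -2.46 shift after [ 449.9 -259.7   22.6]
shift before turn [-197.7 -477.2   60.6] tcp [430.6 348.8 191.6] R [[-1.0, -0.1, 0.0], [-0.1, 0.99, 0.0], [-0.0, 0.0, -1.0]] F [-0.3  0.2 -2.1] w 53.4 q [ 0.66  0.36  1.82  0.    0.97 -1.01]
```

View pics/c8.png

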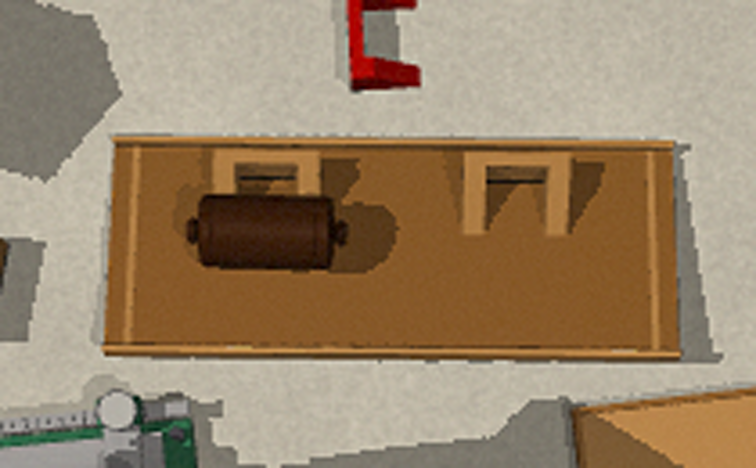

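```bash
python3 -m handwheel '[[0,0,0,0.0124,0.0129,0.1686,1],[0,0,0,0.0124,0.0129,0.1686,1],[0,0,0,0.0124,0.0129,0.1686,1],[0,0,0,0.0124,0.0129,0.1686,1],[0,0,0,0.0124,0.0129,0.1686,1],[0,0,0,0.0124,0.0129,0.1686,1],[0,0,0,0.0124,0.0129,0.1686,1],[0,0,0,0.0124,0.0129,0.1686,1],[0,0,0,0.0124,0.0129,0.1686,1],[0,0,0,0.0124,0.0129,0.1686,1]]'|egrep ee
python3 -m handwheel '[[-45,26,0,0,0,0,1],[-45,26,0,0,0,0,1],[-45,26,0,0,0,0,1],[-45,26,0,0,0,0,1],[-45,26,0,0,0,0,1],[-45,26,0,0,0,0,1],[-45,26,0,0,0,0,1],[-45,26,0,0,0,0,1],[-45,26,0,0,0,0,1],[-45,26,0,0,0,0,1]]'|egrep 'ee|ft|wi'
python3 -m handwheel '[[0,0,0,0,0,0,1],[0,0,0,0,0,0,1]]'|egrep ee
python3 - <<'E'
from h import *
go(674,-109,82,-1.1,9)
E
```

```text
ee_pos: [429.6, 348.1, 189.0]
ee_pos: [678.4, -107.5, 149.4]
ft_force: [0.0, 0.5, -2.2]
width: 53.4
ee_pos: [677.5, -105.7, 149.9]
turn [-0.004  0.    -0.   ] rows 1 j6~ -0.13 shift after [-3.2  7.2 67.6]
turn [1.000e-03 7.000e-03 3.141e+00] rows 18 j6~ 3.01 shift after [ 3.2 -7.2 67.6]
shift before turn [-3.1  7.5 67.6] tcp [ 677.5 -105.7  149.9] R [[0.02, 0.99, -0.16], [1.0, -0.02, -0.0], [-0.0, -0.16, -0.99]] F [ 0.2  0.7 -1.3] w 53.7 q [-0.16  0.66  1.41 -0.03  1.23 -0.13]
```

```bash
python3 -m handwheel '[[-3,7.3,30,-0.004,0,0,1],[0,0,37,0,0,0,1],[0,0,20,0,0,0,1],[0,0,12,0,0,0,1],[0,0,0,0,0,0,1],[0,0,0,0,0,0,1]]' | egrep 'ee|ft'
for i in 1 2 3 4; do python3 -m handwheel '[[0,0,1.6,0,0,0,1],[0,0,0,0,0,0,1]]'|egrep 'ee|ft'; done
python3 -c "
from h import *
go(667.7,-109,42.7,-1.1,9)"
```

```text
ee_pos: [671.7, -109.4, 54.1]
ft_force: [-0.6, -0.4, -2.2]
ee_pos: [670.8, -109.5, 51.9]
ft_force: [-0.3, 0.7, -2.3]
ee_pos: [670.1, -109.4, 49.6]
ft_force: [0.3, 0.2, -2.7]
ee_pos: [669.8, -109.4, 48.0]
ft_force: [0.2, -0.7, -1.6]
ee_pos: [669.6, -109.4, 46.4]
ft_force: [0.6, -0.2, -2.4]
turn [0.003 0.001 0.   ] rows 1 j6~ -0.13 shift after [ 0.3 -1.3  4. ]
turn [-2.000e-03  4.000e-03 -3.141e+00] rows 18 j6~ -3.27 shift after [-0.3  1.3  4. ]
shift before turn [ 0.3 -1.3  3.9] tcp [ 669.6 -109.4   46.4] R [[0.02, 0.99, -0.15], [1.0, -0.02, -0.0], [-0.0, -0.15, -0.99]] F [ 0.6 -0.2 -2.4] w 53.0 q [-0.17  0.77  1.47 -0.03  1.05 -0.13]
```

```bash
for i in 1 2 3; do python3 -m handwheel '[[0,0,1.2,0,0,0,1],[0,0,0,0,0,0,1]]'|egrep 'ee|ft'; done
```

```text
ee_pos: [669.4, -109.4, 45.3]
ft_force: [0.7, 0.6, -2.2]
ee_pos: [669.3, -109.4, 44.1]
ft_force: [0.3, 0.2, -2.7]
ee_pos: [669.3, -109.5, 43.7]
ft_force: [-1.2, -0.2, 3.2]
```

```bash
python3 -m handwheel '[[0,0,-0.4,0,0,0,0.22],[0,0,0,0,0,0,0.22],[0,0,0,0,0,0,0.22],[0,0,0,0,0,0,0.22],[0,0,-25,0,0,0,0.22],[0,0,-40,0,0,0,0.2],[0,0,-50,0,0,0,0],[0,0,-40,0,0,0,0],[0,0,0,0,0,0,0],[0,0,0,0,0,0,0]]' | egrep 'ee|ft'
python3 -m handwheel '[[0,-40,-20,0,0,0,0],[0,-50,-20,0,0,0,0],[0,-50,0,0,0,0,0],[0,-50,0,0,0,0,0],[0,-50,0,0,0,0,0],[0,0,0,0,0,0,0],[0,0,0,0,0,0,0]]' | egrep 'ee|ft'
python3 - <<'E'
from h import *
d=shot('top','t9'); a=d['frame'][90:270,90:350]; cv2.imwrite('pics/c9.png',cv2.resize(a,None,fx=3,fy=3,interpolation=cv2.INTER_CUBIC))
E
```

```text
ee_pos: [692.3, -109.0, 195.8]
ft_force: [-0.2, -0.4, 0.5]
ee_pos: [462.3, -104.6, 272.3]
ft_force: [0.6, -0.1, -0.5]
```

View pics/c9.png

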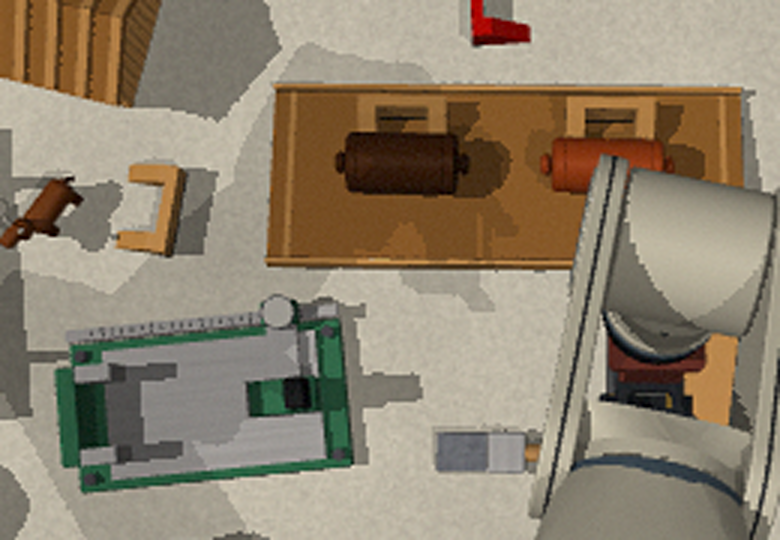

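Both pins are seated on their chocks at (400,162) and (608,165), and the caliper is fully open. I'm handing the job in.

```bash
python3 -c "
from h import *
print(ctrl.close_job())"
```

```text
the job is handed in; nothing more can be done
None
```

I checked the walnut pin and then the cherry pin in the caliper, laid each on the board against its own chock, left the caliper fully open and handed the job in. There was no birch pin in the tray, and no verdict came back.

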